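Load the comparator plate and click it round to the lamp

ROBOT

A 6-joint arm with a two-finger parallel gripper is mounted at the origin on the work surface. World frame = base frame: x ahead of the robot, y to its left, z up, the work surface at z = 0. Lengths are in mm, angles in degrees, forces in N, time in s.
With the tool pointing down it reaches from about 325 to 850 mm from the base axis. Payload 4.4 kg.
Tool frame: the origin (TCP) lies at the very end of the fingers, on their centre line; the grasp point (between the pads) lies 19 mm behind it; z points along the fingers, y is the line along which they close (so a half turn about z gives the same grasp; the last joint's range is limited). The gripper opens to 94 mm and grips with 3 to 60 N. Pads are 16 mm wide; open, the fingers measure 119 mm over their backs; the gripper's body (75 mm by 177 mm) begins 78 mm behind the grasp point.
Start: joints at [68.44, 11.837, 88.321, -0, 79.842, -8.623], TCP at [128.744, 560.403, 205.447] pointing down, gripper open.
Joint ranges: [-156.59, 156.59], [-49.26, 127.26], [12.9, 141.05], [-63.56, 243.56], [4.71, 150.69], [-161.64, 161.64]. Speed limits (degrees/s): [159.86, 159.86, 180, 180, 180, 180].

INTERFACE

Orientations are given as a 3x3 rotation matrix whose columns are the frame's x, y, z axes.
In Python, from rig import env gives the robot as it stands.
- The arm moves only by the tool step_arm, never from a script. Its argument "steps" is a list of rows, each an object of numbers: "x", "y", "z": the shift along the tool's x, y, z in m; "wx", "wy", "wz": the turn, a rotation vector about the tool's x, y, z in rad. A call has exactly 10 rows; each row is the pose to reach, as a shift and turn from the pose commanded when the call began, along the tool's axes at that moment; what a row does not reach only later rows make up. A row lasts 1/12 s, in which the tool goes at most 41.7 mm and 7.16 degrees, less where a joint would pass 70% of its speed; a pose out of reach is approached as far as the arm can. A call with a gripper value outside its range is refused whole. "jaw" is the opening, from 0 (shut) to 1 (fully open), set as the call begins (left out, the last holds). The fingers move at their own pace and stop on an object; the grip force is fixed at half the most. Time passes only in rows, so rows that repeat a pose let the fingers close, or fill a call up. It gives the time, the measured TCP pose, the force, the opening and the grip force at its end, in the units of the state.
- env.get_state(): the state, without advancing time (a new reading comes with each control period).
- env.grab_frame(name): name is "side" or "top" or "wrist"; returns a dict with "color" (384x512x3 uint8, red, green, blue), "mtx" (3x3 intrinsics, pixels), "distortion" ([k1, k2, p1, p2, k3] as OpenCV has them; the pictures are not rectified), "camera_from_world" (4x4, takes a point from world to camera coordinates); the wrist camera has in their place "T_tool_cam" (4x4, takes a point from camera to tool coordinates, whose origin is the TCP and whose axes are the flange's). Camera axes: x right, y down, z forward; pixel columns grow to the right and rows downward; lengths in mm; the calibration is good to about 2 mm. A picture is of the moment at which its call begins: read the wrist's pose just before it. There is no depth.
- env.job_done(): hands the job in; it is judged then, once.
The state is a dict: "time_s": time; "joint_positions": joint angles; "qvel": joint speeds; "joint_torque": joint torques, N m; "ee_pos": TCP position; "ee_rot": TCP orientation; "contact_force": force on the tool from outside, world axes, zero at the start; "ft_torque": the same for the moment, N m; "opening": finger opening in mm; "grip_force": force on a finger pad.
Only numpy, scipy, OpenCV 4.12 (cv2) and the standard library are available. Lean on these libraries where they do the work, as an engineer would, in place of code of your own. Each camera call takes 0.05 s, during which the arm holds its last target. There are 200 camera calls.

TASK

Take the taller of the two comparator plates out of the draining rack and push it fully home into the empty leaning holder of the rotary reading stand, at the place where that holder now stands. Then turn the stand by its bar handle one click towards the reading lamp, so that the loaded holder stands at the lamp with the plate still fully home, and let go. Leave the shorter plate in the rack and the tall bottle beside the stand where they are.

Things in the scene. Friction and masses are not known exactly. Their poses are not given: they have to be found in the camera images.
- plate: the taller comparator plate: flat white plastic slab with flush amber cells, 130 mm tall (z), 80 mm wide (y), 10 mm thick (x), about 0.15 kg. Origin: centre of its lower edge face; z runs up to its top edge. It stands upright in one of the rack's two grooves; only its height tells it from the other.
- short_plate: the shorter comparator plate, 95 mm tall, 80 mm wide, 10 mm thick, same look and axes; stays in the other groove of the rack
- rack: fixed grey draining rack, base 180 (x) by 110 (y) by 10 mm; origin: centre of its underside. Two grooves along y at x = -45 and +45 mm, 14 mm wide (x) and 96 mm long (y), floor at z = 10 mm, groove walls up to z = 45 mm. Either plate may be in either groove.
- stand: fixed round base of the rotary reading stand, 190 mm across; origin: on the turret axis at table height. The turret on it (210 mm disc, top at 45 mm) carries three leaning holders 120 degrees apart; two hold short plates fixed in them, the one on the stand's -x side at the start is empty.
- turret (a joint): angle of the turret, rad, positive anticlockwise from above, about 0 at the start (loading place); sprung clicks at -1.047, 0 and +1.047, stops at +-1.25. At +1.047 the empty holder is on the stand's (-x, -y) side, at -1.047 on its (-x, +y) side. Takes up to about 0.7 N m to turn.
- slot (a point): home point of the empty aluminium pocket, leaning outward 35 degrees, on the turret: where the middle of a home plate's lower edge rests, 75 mm above the table and off the axis. z: out of the mouth, along the plate; x: through its thickness (up, inward); y: across its width. The pocket itself is set up to 8 mm to either side (+-y) of this on a stiff rail: not reported; find it by touch or sight.
- mouth (a point): slot point moved up to the mouth, z = 45 mm in the slot frame. Pocket gap 11.5 mm (x) by 84 mm (y). Its upper inner wall (x = +5.75 to +11.75 mm) and 6 mm side cheeks (96 mm over their outsides) end at this level; its lower outer wall (x = -5.75 to -11.75 mm) runs on to z = 60 mm. Square edges, no lead-in. A plate that is home stands 85 mm out of the mouth.
- carrier (a joint): stiff friction pad in the pocket's bottom, travel in m: 0 when raised (the pad's face is then 15 mm above home), 0.015 when pushed fully down. About 7 N along the slot to push; it stays where it is left.
- bar (a point): centre of the turret's black bar handle, on the turret axis 139 mm above the table: a bar 110 mm long, 16 mm wide, from 125 to 153 mm above the table, parallel to the holder's y axis; turns with the turret
- lamp: fixed white reading lamp: round foot 90 mm across, thin post, dome shade 124 mm across, 200 mm high; origin: centre of its foot. It stands 235 mm from the turret axis, 60 degrees to one side of the loading place (either side), the bottle on the other side.
- bottle: tall grey round bottle, 74 mm across, 190 mm high, loose, full; origin: centre of its underside. To be left alone.

How it is judged (in metres and radians):
On the way:
1. the taller plate is fully home in the empty holder while the holder is still at the loading place (z of plate in the frame of slot between -0.004 and 0.004 m and x of plate in the frame of slot between -0.004 and 0.004 m and y of plate in the frame of slot between -0.013 and 0.013 m and angle between the z axis of plate and the z axis of slot, either way round below 0.08 rad and value of joint carrier above 0.012 m and value of joint turret between -0.2 and 0.2 rad), for 0.2 s.
At the end, for the whole second after the job is handed in: Taller plate home in the holder and at rest: pad down over 12 mm, plate within 4 mm of slot in depth and thickness, 13 mm in width, 0.08 rad; turret still in the lamp-side detent (0.11 rad; slot under 190 mm from lamp); shorter plate and bottle within 30 mm of their starts (z of plate in the frame of slot between -0.004 and 0.004 m and x of plate in the frame of slot between -0.004 and 0.004 m and y of plate in the frame of slot between -0.013 and 0.013 m and angle between the z axis of plate and the z axis of slot, either way round below 0.08 rad and value of joint carrier above 0.012 m and (value of joint turret above 0.93 rad or value of joint turret below -0.93 rad) and value of joint turret between -1.16 and 1.16 rad and horizontal distance between slot and lamp below 0.19 m and velocity of joint turret between -0.05 and 0.05 rad/s and linear speed of plate below 0.02 m/s and distance of each of short_plate, bottle from where it was at the start of the episode below 0.03 m); the robot touches nothing.
It fails at once if the shorter plate is pulled out of the rack or knocked over (distance of short_plate from where it was at the start of the episode above 0.03 m).
It fails at once if the tall bottle is shoved or knocked over (distance of bottle from where it was at the start of the episode above 0.03 m or angle between bottle's own z axis and vertical above 0.4 rad).
It also fails if it takes over 72 s, if anything falls off the work surface, if the arm or the gripper's body presses on something with over 40 N, if the wrist force passes 120 N, or if a joint passes its speed limit or range.

## Working session

There is one attempt and no reset: what is moved stays moved. The work goes in short steps, Python scripts to look and compute and a tool call to move; the robot and the scene stay as the last step left them, time stands still between calls to the robot, and variables do not carry over. Pictures are saved under pics/ and viewed, at most 10 in all, crops included, and the job is handed in when it is done.

Besides the shell and the picture viewer there is one more tool, called as name(argument=value, ...) on one line, values as JSON. step_arm: Moves the arm, as the interface text tells. Its arguments: {"type":"object","properties":{"steps":{"type":"array","items":{"type":"object","properties":{"x":{"type":"number"},"y":{"type":"number"},"z":{"type":"number"},"wx":{"type":"number"},"wy":{"type":"number"},"wz":{"type":"number"}}}},"jaw":{"type":"number"}},"required":["steps"]}

```bash
ls; mkdir -p pics; cat > h.py <<'E'
import numpy as np, cv2, json
from rig import env
def grab(n,f):
    s=env.get_state(); d=env.grab_frame(n); cv2.imwrite(f,cv2.cvtColor(d['color'],cv2.COLOR_RGB2BGR))
    o={k:np.array(d[k]).tolist() for k in d if k!='color'}; o['ee_pos']=np.array(s['ee_pos']).tolist(); o['ee_rot']=np.array(s['ee_rot']).tolist()
    json.dump(o,open(f[:-3]+'json','w'))
def load(f):
    c={k:np.array(v) for k,v in json.load(open(f)).items()}
    if 'camera_from_world' not in c:
        T=np.eye(4);T[:3,:3]=c['ee_rot'];T[:3,3]=c['ee_pos']
        c['camera_from_world']=np.linalg.inv(T@c['T_tool_cam'])
    return c
def ray(c,uv):
    p=cv2.undistortPoints(np.array([[uv]],float),c['mtx'],c['distortion'])[0,0]
    M=np.linalg.inv(c['camera_from_world']); d=M[:3,:3]@np.array([*p,1]); return M[:3,3],d/np.linalg.norm(d)
def atz(c,uv,z):
    o,d=ray(c,uv); return o+d*(z-o[2])/d[2]
def proj(c,P):
    M=c['camera_from_world']; return cv2.projectPoints(np.array(P,float).reshape(-1,1,3),cv2.Rodrigues(M[:3,:3])[0],M[:3,3],c['mtx'],c['distortion'])[0][:,0]
def tri(*cu):
    A=np.zeros((3,3));b=np.zeros(3)
    for c,uv in cu:
        o,d=ray(c,uv);Q=np.eye(3)-np.outer(d,d);A+=Q;b+=Q@o
    return np.linalg.solve(A,b)
E
python3 - <<'E'
from h import *
for n in ['side','top']: grab(n,f'pics/{n}0.png')
for n in ['side','top']:
    c=load(f'pics/{n}0.json'); i=cv2.imread(f'pics/{n}0.png'); cv2.imwrite(f'pics/{n}0b.png',cv2.resize(i,(800,600),interpolation=cv2.INTER_CUBIC))
    print(n,np.linalg.inv(c['camera_from_world'])[:3].round(2))
print(env.get_state())
E
```

```text
pics
side [[ 8.5000e-01 -3.4000e-01  4.1000e-01  8.3090e+01]
 [-5.3000e-01 -5.4000e-01  6.5000e-01 -6.6099e+02]
 [ 0.0000e+00 -7.7000e-01 -6.4000e-01  7.9198e+02]]
top [[-2.00000e-02 -9.80000e-01  1.80000e-01  3.21230e+02]
 [-1.00000e+00  2.00000e-02  1.00000e-02  2.28100e+01]
 [-2.00000e-02 -1.80000e-01 -9.80000e-01  1.18275e+03]]
{'time_s': 0.1, 'joint_positions': array([ 6.84401662e+01,  1.18804275e+01,  8.83935630e+01,  5.53537863e-04,
        7.98413337e+01, -8.62336367e+00]), 'qvel': array([-0.03240361, -0.03087251, -0.28242455, -0.03792628, -0.00095522,
        0.02578675]), 'joint_torque': array([-9.42063925e-04, -3.71864426e+01, -2.82293540e+01,  6.98862970e-02,
        3.12307198e-02, -5.83657879e-05]), 'ee_pos': array([128.47494258, 559.74057433, 204.42165623]), 'ee_rot': array([[-9.74618393e-01,  2.23871455e-01, -7.48488023e-04],
       [ 2.23872490e-01,  9.74616651e-01, -1.86846540e-03],
       [ 3.11192821e-04, -1.98860663e-03, -9.99997974e-01]]), 'contact_force': array([ 0.31076528,  0.99626061, -0.03018142]), 'ft_torque': array([ 0.00344152, -0.0043658 , -0.01332992]), 'grip_force': 0.0, 'opening': 94.18316327431579}
```

View pics/side0b.png

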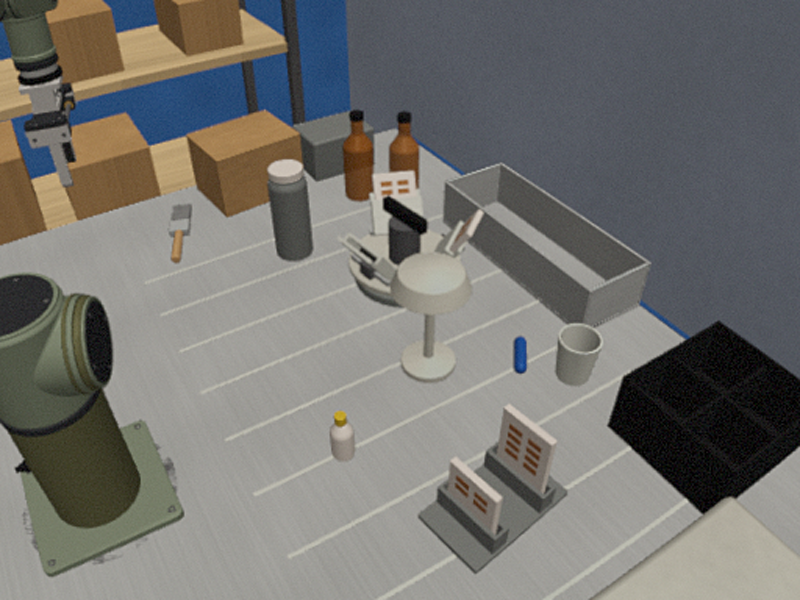

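View pics/top0b.png

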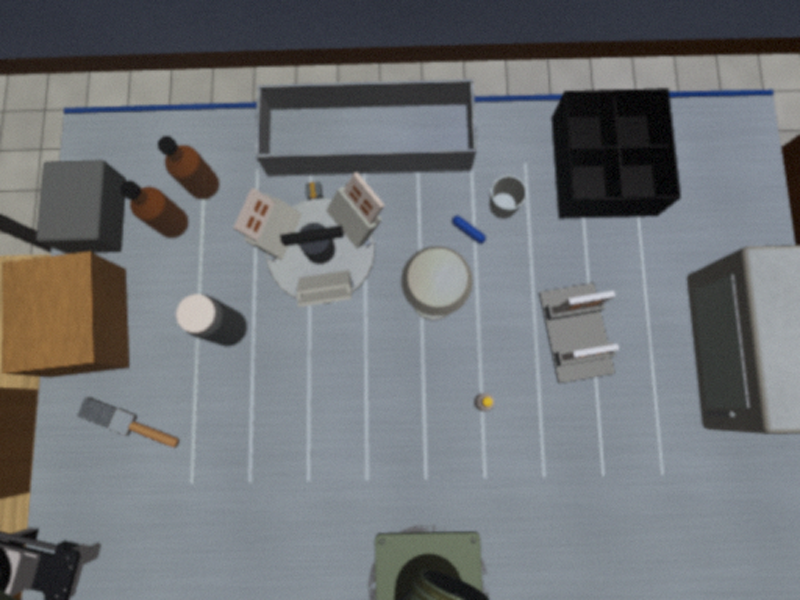

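The side view shows the taller plate in the far groove (around 527,448) and the lamp in front of the stand. The top view shows the rack at about (580,330), the stand at (320,240) and its empty holder at (325,287), with the lamp on the right (-y) and the bottle on the left. I'll enlarge these areas.

```bash
python3 - <<'E'
from h import *
t=cv2.imread('pics/top0.png'); s=cv2.imread('pics/side0.png')
def crop(i,x,y,w,h,k): return cv2.resize(i[y:y+h,x:x+w],(w*k,h*k),interpolation=cv2.INTER_CUBIC)
a=crop(t,335,170,80,60,5); b=crop(t,150,105,80,60,5)   # top rack, top stand
c=crop(s,265,255,100,120,3)[:300,:400]; c=crop(s,265,257,100,100,3); d=crop(s,215,100,100,100,3)
im=np.zeros((600,800,3),np.uint8); im[:300,:400]=a; im[:300,400:]=b; im[300:,:300]=c; im[300:,400:700]=d
cv2.imwrite('pics/crops.png',im)
E
```

```text
(no output)
```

View pics/crops.png

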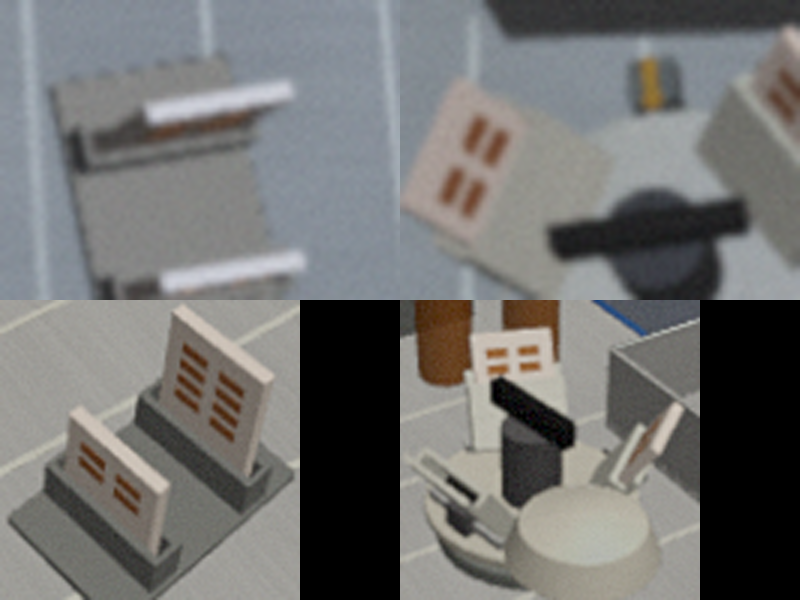

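Tall plate top edge: (364.4,192.4)–(394,188) in the top image and (324,260)–(355,283) in the side image. The bar runs (180,152)–(220,147) in the top image. Next I'll compute positions.

```bash
python3 - <<'E'
from h import *
np.set_printoptions(precision=1,suppress=True)
t=load('pics/top0.json');s=load('pics/side0.json')
L=atz(t,(364.4,192.4),140);R=atz(t,(394,188),140);print('plate top',L,R,(L+R)/2,np.linalg.norm(L-R),np.degrees(np.arctan2(*(L-R)[[1,0]])))
print('tri',tri((t,(379.4,190.2)),(s,(339.3,271.3))))
sh=lambda u,v:(335+u/5,170+v/5)
L=atz(t,sh(162,283),105);R=atz(t,sh(303,261),105);print('short',L,R,np.linalg.norm(L-R))
# bar
for z in (153,139):
  L=atz(t,(180.2,152.2),z);R=atz(t,(219.6,147.3),z);print('bar',z,L,R,(L+R)/2,np.linalg.norm(L-R),np.degrees(np.arctan2(*(L-R)[[1,0]])))
print('lamp',atz(t,(280,179),190),'lamp foot',atz(s,(274,231),5),'bottle top',atz(t,(125,201),190))
c=tri((t,(199.8,149.5)),(s,(215+133/3,100+112/3)));print('bar tri',c)
E
```

```text
plate top [ 497.2 -255.8  140. ] [ 507.5 -336.6  140. ] [ 502.4 -296.2  140. ] 81.49453922204137 97.24568402762178
tri [ 501.3 -295.1  145. ]
short [ 407.6 -266.7  105. ] [ 418.  -345.1  105. ] 79.06186479091667
bar 153 [617.9 242.6 153. ] [629.2 134.4 153. ] [623.6 188.5 153. ] 108.76521052755227 95.94695980777931
bar 139 [622.  245.6 139. ] [633.4 135.9 139. ] [627.7 190.7 139. ] 110.24393836980347 95.94695980777938
lamp [528.9 -26.4 190. ] lamp foot [535.9 -23.2   5. ] bottle top [480. 376. 190.]
bar tri [627.  191.  141.2]
```

```bash
cat >> h.py <<'E'
from scipy.spatial.transform import Rotation as Rn
def Rt(yaw,tilt):  # tool y at yaw deg when down; tilt forward deg
    a,b=np.radians(yaw),np.radians(tilt); h=np.array([np.cos(a),np.sin(a),0]); k=np.array([0,0,1.])
    z=h*np.sin(b)-k*np.cos(b); y=h*np.cos(b)+k*np.sin(b); return np.c_[np.cross(y,z),y,z]
def plan(p,R,frm=None):
    s=env.get_state() if frm is None else dict(ee_pos=frm[0],ee_rot=frm[1])
    R0=np.array(s['ee_rot']); d=R0.T@(np.array(p)-s['ee_pos'])/1000; w=Rn.from_matrix(R0.T@R).as_rotvec()
    print('shift',d.round(4),'rot',w.round(4),'mm',np.linalg.norm(d)*1e3,'deg',np.degrees(np.linalg.norm(w)))
E
python3 - <<'E'
from h import *
np.set_printoptions(precision=3,suppress=True)
grab('wrist','pics/w0.png');c=load('pics/w0.json');print(c['T_tool_cam'],c['mtx'])
R=Rt(6.2,20)
plan([330,400,350],Rt(60,0))
plan([400,185,330],R,([330,400,350],Rt(60,0)))
for p,R in [([400,185,330],R),([380,185,300],Rt(6.2,35))]:
    T=np.eye(4);T[:3,:3]=R;T[:3,3]=p;c['camera_from_world']=np.linalg.inv(T@c['T_tool_cam'])
    h=Rt(6.2,0)[:,1]
    print([proj(c,np.array([625,190,0])-r*h+[0,0,z]) for r,z in [(0,45),(60,75),(90,115),(0,153)]])
E
```

```text
[[   0.      -0.972   -0.236   67.486]
 [   1.       0.       0.       0.038]
 [  -0.      -0.236    0.972 -179.627]
 [   0.       0.       0.       1.   ]] [[283.64    0.    253.596]
 [  0.    283.64  190.25 ]
 [  0.      0.      1.   ]]
shift [-0.232 -0.111 -0.145] rot [-0.002 -0.     0.298] mm 295.45544256603347 deg 17.063910356865136
shift [-0.168 -0.151  0.02 ] rot [-0.323 -0.164  0.929] mm 226.99118925632337 deg 57.13625620661305
[array([[313.924, 169.42 ]]), array([[292.906, 174.056]]), array([[287.693, 179.642]]), array([[351.465, 180.383]])]
[array([[281.982, 170.107]]), array([[266.443, 175.919]]), array([[266.825, 182.08 ]]), array([[326.289, 179.463]])]
```

```bash
python3 - <<'E'
from h import *
A=([260,380,320],Rt(45,0))
plan(*A); plan([440,175,240],Rt(6.2,35),A)
E
```

```text
shift [-0.1684 -0.146  -0.1152] rot [-1.700e-03  2.000e-04  5.596e-01] mm 250.90632789478724 deg 32.06377319096916
shift [-0.2722 -0.0177  0.08  ] rot [-0.5871 -0.2067  0.6557] mm 284.29737951658996 deg 51.79746617295591
```

step_arm(steps=[{"x": -0.025, "y": -0.022, "z": -0.018, "wz": 0.085}, {"x": -0.05, "y": -0.044, "z": -0.036, "wz": 0.17}, {"x": -0.075, "y": -0.066, "z": -0.054, "wz": 0.255}, {"x": -0.1, "y": -0.088, "z": -0.072, "wz": 0.34}, {"x": -0.125, "y": -0.11, "z": -0.09, "wz": 0.425}, {"x": -0.15, "y": -0.13, "z": -0.105, "wz": 0.5}, {"x": -0.168, "y": -0.146, "z": -0.115, "wz": 0.56}, {"x": -0.168, "y": -0.146, "z": -0.115, "wz": 0.56}, {"x": -0.168, "y": -0.146, "z": -0.115, "wz": 0.56}, {"x": -0.168, "y": -0.146, "z": -0.115, "wz": 0.56}])

```text
invalid input
```

step_arm(steps=[{"x": -0.034, "y": -0.002, "z": 0.01, "wx": -0.073, "wy": -0.026, "wz": 0.082}, {"x": -0.068, "y": -0.004, "z": 0.02, "wx": -0.147, "wy": -0.052, "wz": 0.164}, {"x": -0.102, "y": -0.007, "z": 0.03, "wx": -0.22, "wy": -0.078, "wz": 0.246}, {"x": -0.136, "y": -0.009, "z": 0.04, "wx": -0.294, "wy": -0.103, "wz": 0.328}, {"x": -0.17, "y": -0.011, "z": 0.05, "wx": -0.367, "wy": -0.129, "wz": 0.41}, {"x": -0.204, "y": -0.013, "z": 0.06, "wx": -0.44, "wy": -0.155, "wz": 0.492}, {"x": -0.238, "y": -0.015, "z": 0.07, "wx": -0.514, "wy": -0.181, "wz": 0.574}, {"x": -0.272, "y": -0.018, "z": 0.08, "wx": -0.587, "wy": -0.207, "wz": 0.656}, {"x": -0.272, "y": -0.018, "z": 0.08, "wx": -0.587, "wy": -0.207, "wz": 0.656}, {"x": -0.272, "y": -0.018, "z": 0.08, "wx": -0.587, "wy": -0.207, "wz": 0.656}])

```text
time_s: 0.98
ee_pos: [389.3, 479.9, 123.1]
ee_rot: [[-0.618, 0.646, 0.448], [0.786, 0.508, 0.351], [-0.001, 0.57, -0.822]]
contact_force: [0.3, 0.2, 0.5]
opening: 93.9
grip_force: 0.0
```

```bash
python3 - <<'E'
from h import *
s=env.get_state();print(s['ee_pos'],s['ee_rot'],s['time_s'])
grab('wrist','pics/w1.png')
i=cv2.imread('pics/w1.png');cv2.imwrite('pics/w1b.png',cv2.resize(i,(800,600),interpolation=cv2.INTER_CUBIC))
E
```

```text
[389.26208559 479.88521088 123.12302933] [[-0.61786779  0.64593862  0.44833325]
 [ 0.78628142  0.50828458  0.3512952 ]
 [-0.00096574  0.56957009 -0.8219422 ]] 0.9833
```

View pics/w1b.png

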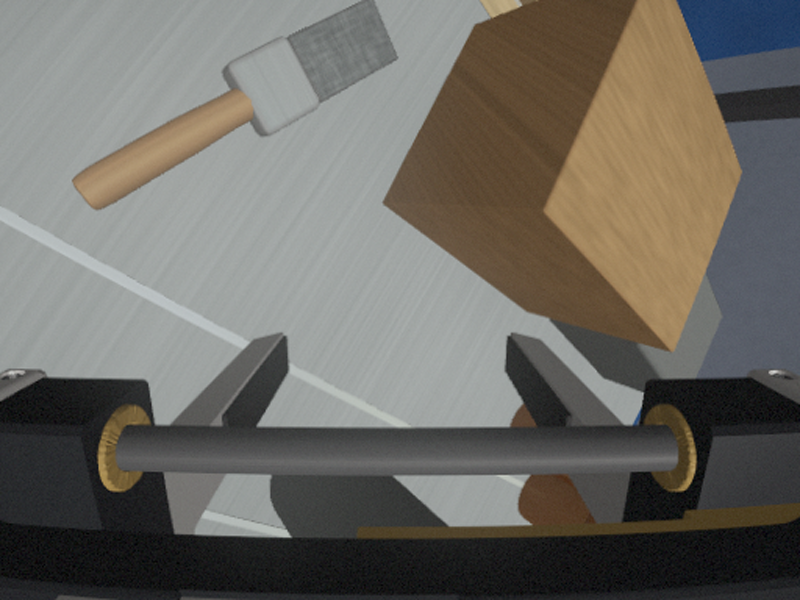

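The first call was refused because every key is needed, so the arm went to the wrong place, but it touched nothing. The picture shows the brush, a box and the bottle's shadow. From here I'll back out and send one move at a time.

```bash
python3 - <<'E'
from h import *
A=([260,400,320],Rt(35,10))
plan(*A); plan([440,175,240],Rt(6.2,35),A)
E
```

```text
shift [ 0.0161 -0.0133 -0.2471] rot [ 0.4345 -0.0214  0.0528] mm 247.96392744275508 deg 25.10829226462779
shift [-0.2876  0.0042  0.082 ] rot [-0.427  -0.1939  0.468 ] mm 299.0401310861135 deg 37.96292069853499
```

step_arm(steps=[{"x": 0.002, "y": -0.002, "z": -0.031, "wx": 0.054, "wy": -0.003, "wz": 0.007}, {"x": 0.004, "y": -0.003, "z": -0.062, "wx": 0.108, "wy": -0.005, "wz": 0.013}, {"x": 0.006, "y": -0.005, "z": -0.093, "wx": 0.162, "wy": -0.008, "wz": 0.02}, {"x": 0.008, "y": -0.007, "z": -0.124, "wx": 0.217, "wy": -0.011, "wz": 0.026}, {"x": 0.01, "y": -0.009, "z": -0.155, "wx": 0.272, "wy": -0.013, "wz": 0.033}, {"x": 0.012, "y": -0.01, "z": -0.186, "wx": 0.326, "wy": -0.016, "wz": 0.04}, {"x": 0.014, "y": -0.012, "z": -0.217, "wx": 0.38, "wy": -0.018, "wz": 0.046}, {"x": 0.016, "y": -0.013, "z": -0.247, "wx": 0.435, "wy": -0.021, "wz": 0.053}, {"x": 0.016, "y": -0.013, "z": -0.247, "wx": 0.435, "wy": -0.021, "wz": 0.053}, {"x": 0.016, "y": -0.013, "z": -0.247, "wx": 0.435, "wy": -0.021, "wz": 0.053}])

```text
time_s: 1.87
ee_pos: [260.4, 402.4, 324.0]
ee_rot: [[-0.576, 0.804, 0.147], [0.817, 0.566, 0.107], [0.003, 0.182, -0.983]]
contact_force: [0.1, 0.0, -1.5]
opening: 93.5
grip_force: 0.0
```

step_arm(steps=[{"x": -0.036, "y": 0.0, "z": 0.01, "wx": -0.053, "wy": -0.024, "wz": 0.058}, {"x": -0.072, "y": 0.001, "z": 0.02, "wx": -0.107, "wy": -0.048, "wz": 0.117}, {"x": -0.108, "y": 0.001, "z": 0.03, "wx": -0.16, "wy": -0.073, "wz": 0.175}, {"x": -0.144, "y": 0.002, "z": 0.041, "wx": -0.214, "wy": -0.097, "wz": 0.234}, {"x": -0.18, "y": 0.002, "z": 0.051, "wx": -0.267, "wy": -0.121, "wz": 0.292}, {"x": -0.216, "y": 0.003, "z": 0.061, "wx": -0.32, "wy": -0.145, "wz": 0.351}, {"x": -0.252, "y": 0.003, "z": 0.072, "wx": -0.374, "wy": -0.17, "wz": 0.41}, {"x": -0.288, "y": 0.004, "z": 0.082, "wx": -0.427, "wy": -0.194, "wz": 0.468}, {"x": -0.288, "y": 0.004, "z": 0.082, "wx": -0.427, "wy": -0.194, "wz": 0.468}, {"x": -0.288, "y": 0.004, "z": 0.082, "wx": -0.427, "wy": -0.194, "wz": 0.468}])

```text
time_s: 2.7
ee_pos: [439.1, 173.5, 237.1]
ee_rot: [[-0.106, 0.817, 0.567], [0.994, 0.087, 0.061], [0.001, 0.57, -0.821]]
contact_force: [0.5, 0.3, 0.0]
opening: 93.7
grip_force: 0.0
```

```bash
python3 - <<'E'
from h import *
s=env.get_state();print(s['ee_pos'],s['ee_rot'],s['time_s'])
grab('wrist','pics/w2.png')
i=cv2.imread('pics/w2.png');cv2.imwrite('pics/w2b.png',cv2.resize(i,(800,600),interpolation=cv2.INTER_CUBIC))
E
```

```text
[439.06589744 173.54097385 237.13079835] [[-1.05879391e-01  8.16797081e-01  5.67126161e-01]
 [ 9.94378745e-01  8.65790672e-02  6.09506122e-02]
 [ 6.83028140e-04  5.70391614e-01 -8.21372595e-01]] 2.7
```

View pics/w2b.png

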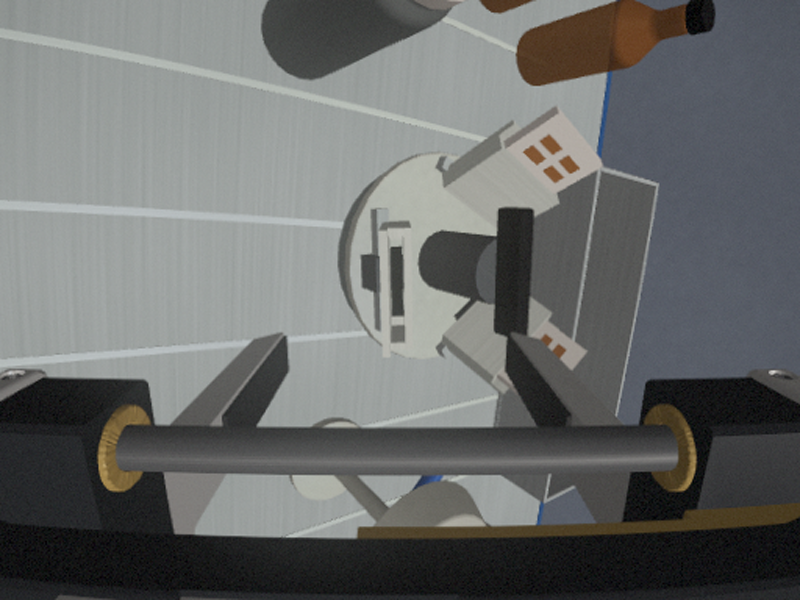

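Looking down the slot, the pocket is at about (395,280) in the enlarged view, the bar at (515,270), and both neighbour plates are visible. I'll enlarge the pocket.

```bash
python3 - <<'E'
from h import *
i=cv2.imread('pics/w2.png')[124:239,218:348];cv2.imwrite('pics/w2c.png',cv2.resize(i,None,fx=5,fy=5,interpolation=cv2.INTER_CUBIC))
E
```

```text
(no output)
```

View pics/w2c.png

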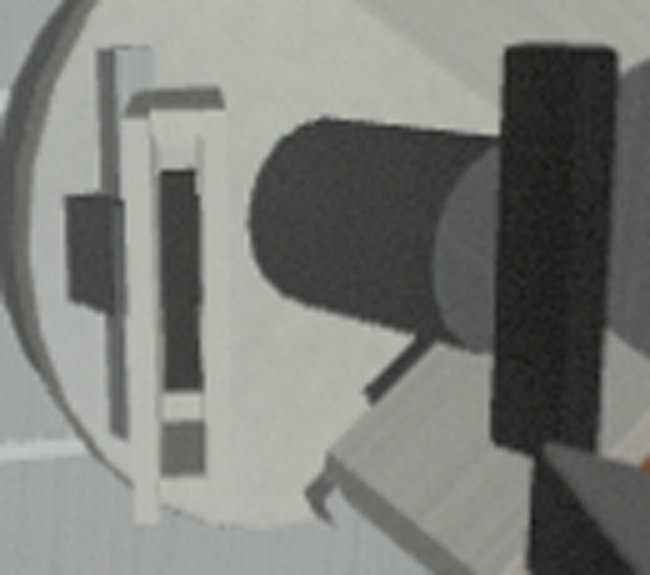

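```bash
cat > fit.py <<'E'
from h import *
from scipy.optimize import least_squares
np.set_printoptions(precision=2,suppress=True)
c=load('pics/w2.json')
S=[((135,522),(-11.75,-48,60)),((159,522),(-5.75,-48,60)),((205,475),(5.75,-42,45)),((200,138),(5.75,42,45)),((223,109),(11.75,48,45)),((125,116),(-11.75,48,60)),((153,112),(-5.75,48,60))]
B=[((505,46),(-8,55,125)),((617,47),(8,55,153)),((493,440),(-8,-55,125))]
b=np.radians(35)
def pts(p):
    X,Y,yaw,r,d=p; a=np.radians(yaw); h=np.array([np.cos(a),np.sin(a),0]); l=np.array([-h[1],h[0],0]); k=np.array([0,0,1.])
    zs=-h*np.sin(b)+k*np.cos(b); xs=h*np.cos(b)+k*np.sin(b); ys=np.cross(zs,xs)
    o=np.array([X,Y,0]); sl=o-r*h+75*k
    P=[sl+u*xs+(v+d)*ys+w*zs for _,(u,v,w) in S]+[o+u*h+v*l+w*k for _,(u,v,w) in B]
    return np.array(P),(sl,xs,ys,zs)
uv=np.array([q for q,_ in S+B],float)/5+[218,124]-0.4
def res(p): return (proj(c,pts(p)[0])-uv).ravel()
if __name__=='__main__':
    f=least_squares(res,[625,190,6,80,0],loss='soft_l1'); print(f.x); print(np.c_[f.fun.reshape(-1,2)*5]); sl,xs,ys,zs=pts(f.x)[1]; print(sl,xs,ys,zs)
E
python3 fit.py
```

```text
[628.55 193.61   7.46  77.2   -4.27]
[[-0.5  -0.25]
 [ 0.65 -0.67]
 [ 1.63  0.08]
 [ 1.06 -3.3 ]
 [ 3.5  -0.68]
 [-2.62  0.82]
 [-3.58  4.27]
 [-1.29 -1.74]
 [13.57 -1.36]
 [-2.99  5.07]]
[552.01 183.59  75.  ] [0.81 0.11 0.57] [-0.13  0.99  0.  ] [-0.57 -0.07  0.82]
```

Residuals are under 1 px. The slot is at (552,184,75), yaw 7.5°, with the pocket offset about -4.3 mm in y. Next I go to the rack.

```bash
python3 - <<'E'
from h import *
A=([390,-50,310],Rt(7,10))
plan(*A); plan([500,-296,250],Rt(7.2,0),A)
E
```

```text
shift [-0.218  -0.0195 -0.1007] rot [ 0.4348  0.0044 -0.0135] mm 240.96059545963212 deg 24.926144482699122
shift [-0.2576  0.0676  0.0728] rot [ 0.1745  0.0003 -0.0035] mm 276.07245425793565 deg 10.001994721516855
```

step_arm(steps=[{"x": -0.015, "y": -0.005, "z": -0.025, "wx": 0.054, "wy": 0.001, "wz": -0.002}, {"x": -0.04, "y": -0.01, "z": -0.05, "wx": 0.108, "wy": 0.001, "wz": -0.003}, {"x": -0.07, "y": -0.013, "z": -0.075, "wx": 0.163, "wy": 0.002, "wz": -0.005}, {"x": -0.1, "y": -0.016, "z": -0.1, "wx": 0.217, "wy": 0.002, "wz": -0.007}, {"x": -0.13, "y": -0.02, "z": -0.1, "wx": 0.272, "wy": 0.003, "wz": -0.008}, {"x": -0.16, "y": -0.02, "z": -0.1, "wx": 0.326, "wy": 0.003, "wz": -0.01}, {"x": -0.19, "y": -0.02, "z": -0.1, "wx": 0.38, "wy": 0.004, "wz": -0.012}, {"x": -0.218, "y": -0.02, "z": -0.1, "wx": 0.435, "wy": 0.004, "wz": -0.014}, {"x": -0.218, "y": -0.02, "z": -0.1, "wx": 0.435, "wy": 0.004, "wz": -0.014}, {"x": -0.218, "y": -0.02, "z": -0.1, "wx": 0.435, "wy": 0.004, "wz": -0.014}])

```text
time_s: 3.58
ee_pos: [391.7, -49.6, 310.7]
ee_rot: [[-0.123, 0.977, 0.174], [0.992, 0.121, 0.022], [0.0, 0.176, -0.984]]
contact_force: [-0.5, -0.3, 0.1]
opening: 93.5
grip_force: 0.0
```

step_arm(steps=[{"x": -0.035, "y": 0.0, "z": 0.0, "wx": 0.02, "wy": 0.0, "wz": 0.0}, {"x": -0.07, "y": 0.0, "z": 0.0, "wx": 0.04, "wy": 0.0, "wz": 0.0}, {"x": -0.105, "y": 0.0, "z": 0.01, "wx": 0.06, "wy": 0.0, "wz": -0.001}, {"x": -0.14, "y": 0.01, "z": 0.02, "wx": 0.09, "wy": 0.0, "wz": -0.002}, {"x": -0.17, "y": 0.025, "z": 0.035, "wx": 0.11, "wy": 0.0, "wz": -0.003}, {"x": -0.2, "y": 0.04, "z": 0.05, "wx": 0.14, "wy": 0.0, "wz": -0.003}, {"x": -0.23, "y": 0.055, "z": 0.065, "wx": 0.16, "wy": 0.0, "wz": -0.003}, {"x": -0.258, "y": 0.068, "z": 0.073, "wx": 0.175, "wy": 0.0, "wz": -0.003}, {"x": -0.258, "y": 0.068, "z": 0.073, "wx": 0.175, "wy": 0.0, "wz": -0.003}, {"x": -0.258, "y": 0.068, "z": 0.073, "wx": 0.175, "wy": 0.0, "wz": -0.003}])

```text
time_s: 4.42
ee_pos: [502.5, -294.3, 248.9]
ee_rot: [[-0.128, 0.992, -0.0], [0.992, 0.128, 0.002], [0.002, 0.0, -1.0]]
contact_force: [-0.1, 0.6, 0.3]
opening: 93.9
grip_force: 0.0
```

```bash
python3 - <<'E'
from h import *
s=env.get_state();print(s['ee_pos'],s['ee_rot'],s['time_s'])
grab('wrist','pics/w3.png'); c=load('pics/w3.json'); print(proj(c,[[502,-296,140],[507,-336,140],[497,-256,140]]))
i=cv2.imread('pics/w3.png')[100:250,176:336];cv2.imwrite('pics/w3c.png',cv2.resize(i,(640,600),interpolation=cv2.INTER_CUBIC))
E
```

```text
[ 502.50224519 -294.297533    248.9050797 ] [[-1.28050513e-01  9.91767637e-01 -1.45029095e-04]
 [ 9.91765737e-01  1.28050552e-01  1.94375458e-03]
 [ 1.94632395e-03  1.05063884e-04 -9.99998100e-01]] 4.4167
[[252.40717051 190.03821449]
 [252.27838315 226.29610119]
 [252.54729506 151.40660992]]
```

View pics/w3c.png

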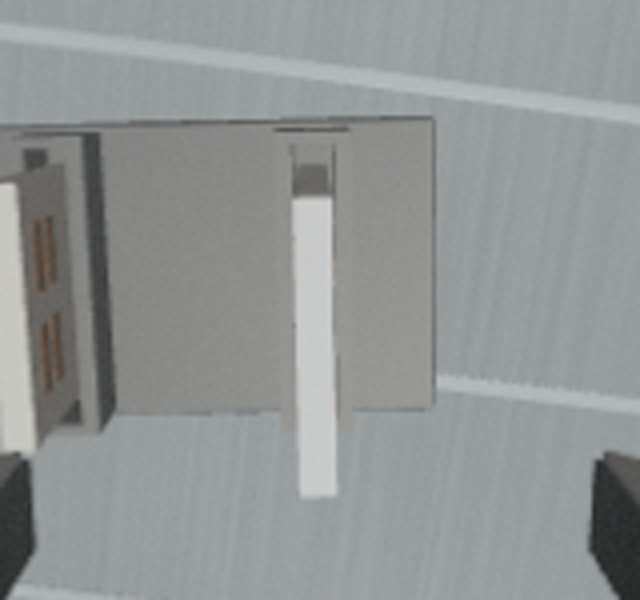

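The plate's top face spans (292,197)–(338,497) in the crop, centred between the fingers.

```bash
python3 - <<'E'
from h import *
np.set_printoptions(precision=2,suppress=True)
c=load('pics/w3.json'); q=lambda u,v:atz(c,(u/4+176-.4,v/4+100-.4),140)
A=q(311,197);B=q(319,496.5);m=(A+B)/2;yaw=np.degrees(np.arctan2(*(A-B)[[1,0]]))-90
print(A,B,m,np.linalg.norm(A-B),yaw)
plan([m[0],m[1],103],Rt(yaw,0))
R=c['ee_rot'];print('tool-frame of plate centre',R.T@(m-c['ee_pos']))
E
```

```text
[ 497.48 -253.33  140.  ] [ 509.91 -332.65  140.  ] [ 503.69 -292.99  140.  ] 80.28572302687273 8.909073641286483
shift [0.   0.   0.15] rot [ 0.   -0.   -0.03] mm 147.1904752371468 deg 1.5455717818743968
tool-frame of plate centre [  0.93   1.34 108.91]
```

step_arm(steps=[{"x": 0.001, "y": 0.001, "z": 0.02, "wx": 0, "wy": 0, "wz": -0.027}, {"x": 0.001, "y": 0.001, "z": 0.045, "wx": 0, "wy": 0, "wz": -0.027}, {"x": 0.001, "y": 0.001, "z": 0.07, "wx": 0, "wy": 0, "wz": -0.027}, {"x": 0.001, "y": 0.001, "z": 0.095, "wx": 0, "wy": 0, "wz": -0.027}, {"x": 0.001, "y": 0.001, "z": 0.12, "wx": 0, "wy": 0, "wz": -0.027}, {"x": 0.001, "y": 0.001, "z": 0.14, "wx": 0, "wy": 0, "wz": -0.027}, {"x": 0.001, "y": 0.001, "z": 0.154, "wx": 0, "wy": 0, "wz": -0.027}, {"x": 0.001, "y": 0.001, "z": 0.154, "wx": 0, "wy": 0, "wz": -0.027}, {"x": 0.001, "y": 0.001, "z": 0.154, "wx": 0, "wy": 0, "wz": -0.027}, {"x": 0.001, "y": 0.001, "z": 0.154, "wx": 0, "wy": 0, "wz": -0.027}])

```text
time_s: 5.3
ee_pos: [503.6, -294.9, 99.0]
ee_rot: [[-0.153, 0.988, 0.005], [0.988, 0.153, -0.003], [-0.004, 0.004, -1.0]]
contact_force: [0.4, 0.5, -0.1]
opening: 93.7
grip_force: 0.0
```

step_arm(jaw=0.0, steps=[{"x": 0, "y": 0, "z": 0, "wx": 0, "wy": 0, "wz": 0}, {"x": 0, "y": 0, "z": 0, "wx": 0, "wy": 0, "wz": 0}, {"x": 0, "y": 0, "z": 0, "wx": 0, "wy": 0, "wz": 0}, {"x": 0, "y": 0, "z": 0, "wx": 0, "wy": 0, "wz": 0}, {"x": 0, "y": 0, "z": 0, "wx": 0, "wy": 0, "wz": 0}, {"x": 0, "y": 0, "z": 0, "wx": 0, "wy": 0, "wz": 0}, {"x": 0, "y": 0, "z": 0, "wx": 0, "wy": 0, "wz": 0}, {"x": 0, "y": 0, "z": 0, "wx": 0, "wy": 0, "wz": 0}, {"x": 0, "y": 0, "z": 0, "wx": 0, "wy": 0, "wz": 0}, {"x": 0, "y": 0, "z": 0, "wx": 0, "wy": 0, "wz": 0}])

```text
time_s: 6.13
ee_pos: [502.3, -295.2, 96.3]
ee_rot: [[-0.152, 0.988, 0.001], [0.988, 0.152, -0.0], [-0.001, 0.001, -1.0]]
contact_force: [0.3, -0.1, 0.4]
opening: 30.7
grip_force: 0.0
```

step_arm(jaw=0.0, steps=[{"x": 0, "y": 0, "z": 0, "wx": 0, "wy": 0, "wz": 0}, {"x": 0, "y": 0, "z": 0, "wx": 0, "wy": 0, "wz": 0}, {"x": 0, "y": 0, "z": 0, "wx": 0, "wy": 0, "wz": 0}, {"x": 0, "y": 0, "z": 0, "wx": 0, "wy": 0, "wz": 0}, {"x": 0, "y": 0, "z": 0, "wx": 0, "wy": 0, "wz": 0}, {"x": 0, "y": 0, "z": 0, "wx": 0, "wy": 0, "wz": 0}, {"x": 0, "y": 0, "z": 0, "wx": 0, "wy": 0, "wz": 0}, {"x": 0, "y": 0, "z": 0, "wx": 0, "wy": 0, "wz": 0}, {"x": 0, "y": 0, "z": 0, "wx": 0, "wy": 0, "wz": 0}, {"x": 0, "y": 0, "z": 0, "wx": 0, "wy": 0, "wz": 0}])

```text
time_s: 6.97
ee_pos: [502.4, -295.2, 96.4]
ee_rot: [[-0.152, 0.988, 0.002], [0.988, 0.152, -0.001], [-0.001, 0.002, -1.0]]
contact_force: [0.6, 0.4, -1.2]
opening: 10.0
grip_force: 30.0
```

```bash
python3 - <<'E'
from h import *
for k in range(3):
    s=env.get_state();print(s['ee_pos'],s['opening'],s['grip_force'],s['contact_force'],s['qvel'].round(2))
    grab('wrist',f'pics/w4{k}.png')
E
```

```text
[ 502.41036534 -295.20242694   96.40864392] 10.000711461559387 29.99893605709076 [ 0.56653619  0.36591144 -1.2046993 ] [ 0.    0.08 -0.02  0.07 -0.06  0.03]
[ 502.43206288 -295.21386865   96.40585252] 9.920048561869573 29.99886006116867 [ 0.45940508  0.16742392 -0.54114406] [-0.05 -0.06  0.01  0.06 -0.01 -0.04]
[ 502.44503243 -295.20772356   96.42423979] 9.63740842700233 29.998795688152313 [ 0.10263839 -0.58272456 -0.82263251] [-0.14 -0.03 -0.05 -0.1   0.05 -0.1 ]
```

step_arm(steps=[{"x": 0, "y": 0, "z": -0.01, "wx": 0, "wy": 0, "wz": 0}, {"x": 0, "y": 0, "z": -0.03, "wx": 0, "wy": 0, "wz": 0}, {"x": 0, "y": 0, "z": -0.055, "wx": 0, "wy": 0, "wz": 0}, {"x": 0, "y": 0, "z": -0.085, "wx": 0, "wy": 0, "wz": 0}, {"x": 0, "y": 0, "z": -0.115, "wx": 0, "wy": 0, "wz": 0}, {"x": 0, "y": 0, "z": -0.145, "wx": 0, "wy": 0, "wz": 0}, {"x": 0, "y": 0, "z": -0.175, "wx": 0, "wy": 0, "wz": 0}, {"x": 0, "y": 0, "z": -0.2, "wx": 0, "wy": 0, "wz": 0}, {"x": 0, "y": 0, "z": -0.22, "wx": 0, "wy": 0, "wz": 0}, {"x": 0, "y": 0, "z": -0.22, "wx": 0, "wy": 0, "wz": 0}])

```text
time_s: 7.95
ee_pos: [503.7, -296.6, 323.0]
ee_rot: [[-0.152, 0.988, 0.009], [0.988, 0.152, -0.007], [-0.009, 0.008, -1.0]]
contact_force: [0.2, -0.0, -0.1]
opening: 9.9
grip_force: 30.0
```

```bash
python3 - <<'E'
from h import *
s=env.get_state();print(s['ee_pos'],s['opening'],s['grip_force'],s['contact_force'])
A=([390,-60,345],Rt(8,10)); plan(*A)
p0=np.array([552.01,183.59,75]);a=np.radians(7.46)
R=Rt(7.46,35);xt,yt,zt=R.T
# plate bottom centre in tool: (2.2,0,86.4); slot-frame target of the plate bottom: (x,y,z)
def tcp(x,y,z): return p0+yt*x+xt*(y)-zt*z - R@np.array([2.2,0,86.4])
print(xt,yt,zt); P=tcp(3,-4.27,75);print(P,tcp(0,-4.27,0)); plan(P,R,A)
E
```

```text
[ 503.74090275 -296.56763025  322.96482536] 9.925072646669806 29.99906837940216 [ 0.23737829 -0.0032782  -0.06981345]
shift [ 0.2509 -0.0763 -0.0249] rot [-0.1662  0.0075  0.0137] mm 263.413715591851 deg 9.565730048541017
[-0.129834    0.99153574  0.        ] [0.81221853 0.10635379 0.57357644] [ 0.56872154  0.07446972 -0.81915204]
[463.49502524 165.47441167 208.93186926] [503.71248505 170.7405796  145.77473663]
shift [0.2131 0.0789 0.1521] rot [-0.4363 -0.0036  0.0088] mm 273.4131768177419 deg 25.005738518774844
```

step_arm(steps=[{"x": 0.025, "y": -0.008, "z": -0.008, "wx": -0.02, "wy": 0.001, "wz": 0.002}, {"x": 0.055, "y": -0.018, "z": -0.016, "wx": -0.04, "wy": 0.002, "wz": 0.003}, {"x": 0.09, "y": -0.028, "z": -0.025, "wx": -0.06, "wy": 0.003, "wz": 0.005}, {"x": 0.125, "y": -0.038, "z": -0.025, "wx": -0.08, "wy": 0.004, "wz": 0.007}, {"x": 0.16, "y": -0.048, "z": -0.025, "wx": -0.1, "wy": 0.005, "wz": 0.009}, {"x": 0.195, "y": -0.058, "z": -0.025, "wx": -0.12, "wy": 0.006, "wz": 0.01}, {"x": 0.225, "y": -0.068, "z": -0.025, "wx": -0.145, "wy": 0.007, "wz": 0.012}, {"x": 0.25, "y": -0.076, "z": -0.025, "wx": -0.166, "wy": 0.008, "wz": 0.014}, {"x": 0.25, "y": -0.076, "z": -0.025, "wx": -0.166, "wy": 0.008, "wz": 0.014}, {"x": 0.25, "y": -0.076, "z": -0.025, "wx": -0.166, "wy": 0.008, "wz": 0.014}])

```text
time_s: 8.78
ee_pos: [387.7, -58.6, 340.2]
ee_rot: [[-0.14, 0.977, 0.163], [0.99, 0.137, 0.031], [0.008, 0.166, -0.986]]
contact_force: [0.4, -0.4, -1.6]
opening: 9.7
grip_force: 30.0
```

```bash
python3 - <<'E'
from h import *
s=env.get_state();print(s['ee_pos'],s['ee_rot'])
# go to bottom at slot (3,-4.27,95) 
p0=np.array([552.01,183.59,75]);R=Rt(7.46,35);xt,yt,zt=R.T
P=p0+yt*3+xt*(-4.27)-zt*95-R@np.array([2.2,0,86.4]);print(P);plan(P,R)
E
```

```text
[387.71801987 -58.60963508 340.16128651] [[-0.14042381  0.97654731  0.16320693]
 [ 0.99006006  0.13718507  0.0310054 ]
 [ 0.00788868  0.16593856 -0.98610454]]
[452.12059447 163.9850172  225.31491014]
shift [0.2104 0.0744 0.1307] rot [-0.4442 -0.0114  0.007 ] mm 258.62281608913275 deg 25.461551508848146
```

step_arm(steps=[{"x": 0.035, "y": 0.0, "z": 0.0, "wx": -0.02, "wy": 0.0, "wz": 0.0}, {"x": 0.07, "y": 0.0, "z": 0.01, "wx": -0.06, "wy": 0.0, "wz": 0.0}, {"x": 0.105, "y": 0.01, "z": 0.03, "wx": -0.12, "wy": -0.003, "wz": 0.0}, {"x": 0.14, "y": 0.025, "z": 0.05, "wx": -0.2, "wy": -0.005, "wz": 0.002}, {"x": 0.17, "y": 0.04, "z": 0.075, "wx": -0.29, "wy": -0.008, "wz": 0.004}, {"x": 0.195, "y": 0.06, "z": 0.1, "wx": -0.37, "wy": -0.01, "wz": 0.006}, {"x": 0.21, "y": 0.074, "z": 0.12, "wx": -0.444, "wy": -0.011, "wz": 0.007}, {"x": 0.21, "y": 0.074, "z": 0.131, "wx": -0.444, "wy": -0.011, "wz": 0.007}, {"x": 0.21, "y": 0.074, "z": 0.131, "wx": -0.444, "wy": -0.011, "wz": 0.007}, {"x": 0.21, "y": 0.074, "z": 0.131, "wx": -0.444, "wy": -0.011, "wz": 0.007}])

```text
time_s: 9.62
ee_pos: [453.0, 162.1, 224.2]
ee_rot: [[-0.128, 0.815, 0.566], [0.992, 0.105, 0.073], [-0.0, 0.57, -0.821]]
contact_force: [-0.0, 0.1, -0.8]
opening: 9.6
grip_force: 30.0
```

step_arm(steps=[{"x": 0, "y": 0, "z": 0, "wx": 0, "wy": 0, "wz": 0}, {"x": 0, "y": 0, "z": 0, "wx": 0, "wy": 0, "wz": 0}, {"x": 0, "y": 0, "z": 0, "wx": 0, "wy": 0, "wz": 0}, {"x": 0, "y": 0, "z": 0, "wx": 0, "wy": 0, "wz": 0}, {"x": 0, "y": 0, "z": 0, "wx": 0, "wy": 0, "wz": 0}, {"x": 0, "y": 0, "z": 0, "wx": 0, "wy": 0, "wz": 0}, {"x": 0, "y": 0, "z": 0, "wx": 0, "wy": 0, "wz": 0}, {"x": 0, "y": 0, "z": 0, "wx": 0, "wy": 0, "wz": 0}, {"x": 0, "y": 0, "z": 0, "wx": 0, "wy": 0, "wz": 0}, {"x": 0, "y": 0, "z": 0, "wx": 0, "wy": 0, "wz": 0}])

```text
time_s: 10.45
ee_pos: [453.4, 162.6, 226.0]
ee_rot: [[-0.128, 0.812, 0.569], [0.992, 0.105, 0.074], [0.001, 0.574, -0.819]]
contact_force: [0.4, -0.0, -1.9]
opening: 9.7
grip_force: 30.0
```

```bash
python3 - <<'E'
from h import *
s=env.get_state();print(s['ee_pos'],s['ee_rot'],s['contact_force'])
grab('wrist','pics/w5.png')
p0=np.array([552.01,183.59,75]);R=Rt(7.46,35);xt,yt,zt=R.T
P=p0+yt*3+xt*(-4.27)-zt*95-R@np.array([2.2,0,86.4]);print(P);plan(P,R)
i=cv2.imread('pics/w5.png')[100:250,170:330];cv2.imwrite('pics/w5c.png',cv2.resize(i,(640,600),interpolation=cv2.INTER_CUBIC))
E
```

```text
[453.43717827 162.60355903 225.9689269 ] [[-1.28433382e-01  8.12142146e-01  5.69148487e-01]
 [ 9.91717795e-01  1.04699597e-01  7.43895775e-02]
 [ 8.25294062e-04  5.73988788e-01 -8.18862742e-01]] [ 0.36862392 -0.04815137 -1.91122301]
[452.12059447 163.9850172  225.31491014]
shift [ 0.0015 -0.0013 -0.0001] rot [ 0.0005  0.0001 -0.0016] mm 2.0069448298745036 deg 0.09543172235953877
```

View pics/w5c.png

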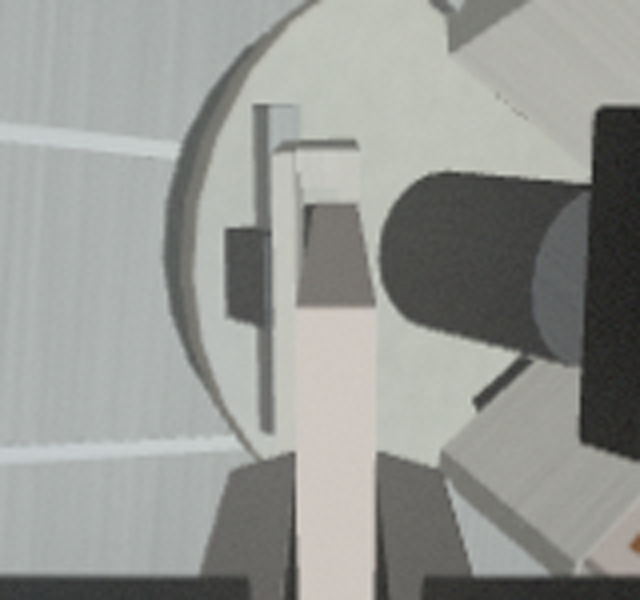

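The plate's +y edge has its top at row 306 and its bottom at row 204 (cols 305–357). The pocket's +y cheek is behind it at about (275–358,148). I'll compute both from these.

```bash
python3 - <<'E'
from h import *
import fit
np.set_printoptions(precision=2,suppress=True)
c=load('pics/w5.json'); R=c['ee_rot'];t=c['ee_pos']
U=lambda u,v:(u/4+170-.4,v/4+100-.4)
def tool_at(uv,z):
    o,d=ray(c,uv);o=R.T@(o-t);d=R.T@d;return o+d*(z-o[2])/d[2]
print('top',tool_at(U(297,306),-43.6),tool_at(U(376,306),-43.6)); print('bot',tool_at(U(305,204),86.4),tool_at(U(357,204),86.4))
fit.c=load('pics/w2.json'); p=np.array([628.55,193.61,7.46,77.2,-4.27]); P=fit.pts(p)[0]
q=(proj(c,P)-[170,100]+.4)*4; print(q)
sl,xs,ys,zs=fit.pts(p)[1]
w=tool_at(U(358,148),0)
print('pocket cheek corner (11.75,48,45) pred tool',R.T@(P[4]-t),'seen',tool_at(U(358,149),(R.T@(P[4]-t))[2]))
b=t+R@np.array([2.2,0,86.4])-sl; print('plate bottom in slot',b@xs,b@ys,b@zs)
E
```

```text
top [ 42.19  -4.03 -43.6 ] [ 42.19   5.57 -43.6 ]
bot [41.63 -6.62 86.4 ] [41.63  5.51 86.4 ]
[[276.81 498.73]
 [298.16 498.72]
 [338.95 461.29]
 [338.67 170.95]
 [360.53 148.88]
 [271.81 152.05]
 [294.76 151.99]
 [594.46 105.28]
 [700.96 106.7 ]
 [578.01 443.5 ]]
pocket cheek corner (11.75,48,45) pred tool [ 51.77   7.29 136.28] seen [ 51.73   6.6  136.28]
plate bottom in slot 4.3503741411399375 -5.820054517875697 94.88559551585891
```

step_arm(steps=[{"x": 0.002, "y": -0.002, "z": 0.005, "wx": 0, "wy": 0, "wz": 0}, {"x": 0.002, "y": -0.002, "z": 0.012, "wx": 0, "wy": 0, "wz": 0}, {"x": 0.002, "y": -0.002, "z": 0.019, "wx": 0, "wy": 0, "wz": 0}, {"x": 0.002, "y": -0.002, "z": 0.026, "wx": 0, "wy": 0, "wz": 0}, {"x": 0.002, "y": -0.002, "z": 0.033, "wx": 0, "wy": 0, "wz": 0}, {"x": 0.002, "y": -0.002, "z": 0.039, "wx": 0, "wy": 0, "wz": 0}, {"x": 0.002, "y": -0.002, "z": 0.042, "wx": 0, "wy": 0, "wz": 0}, {"x": 0.002, "y": -0.002, "z": 0.042, "wx": 0, "wy": 0, "wz": 0}, {"x": 0.002, "y": -0.002, "z": 0.042, "wx": 0, "wy": 0, "wz": 0}, {"x": 0.002, "y": -0.002, "z": 0.042, "wx": 0, "wy": 0, "wz": 0}])

```text
time_s: 11.33
ee_pos: [475.7, 167.5, 190.7]
ee_rot: [[-0.128, 0.812, 0.57], [0.992, 0.105, 0.074], [0.001, 0.574, -0.819]]
contact_force: [0.4, -0.4, -1.4]
opening: 9.9
grip_force: 30.0
```

```bash
cat > st.py <<'E'
from h import *
import fit
np.set_printoptions(precision=2,suppress=True)
s=env.get_state();sl,xs,ys,zs=fit.pts([628.55,193.61,7.46,77.2,-4.27])[1];M=np.c_[xs,ys,zs]
print('t',s['time_s'],'bottom in slot',M.T@(s['ee_pos']+s['ee_rot']@np.array([2.0,0,86.4])-sl),'F slot',M.T@s['contact_force'],'T tool',s['ee_rot'].T@s['ft_torque'],'open',s['opening'],'rot err',Rn.from_matrix(s['ee_rot'].T@Rt(7.46,35)).as_rotvec())
E
python3 st.py
```

```text
t 11.3333 bottom in slot [ 2.77 -4.05 53.  ] F slot [-0.57 -0.43 -1.35] T tool [ 0.53  0.02 -0.07] open 9.925870119806982 rot err [ 0.  0. -0.]
```

step_arm(steps=[{"x": 0, "y": -0.001, "z": 0, "wx": 0, "wy": 0, "wz": 0}, {"x": 0, "y": -0.002, "z": 0, "wx": 0, "wy": 0, "wz": 0}, {"x": 0, "y": -0.003, "z": 0, "wx": 0, "wy": 0, "wz": 0}, {"x": 0, "y": -0.0035, "z": 0, "wx": 0, "wy": 0, "wz": 0}, {"x": 0, "y": -0.004, "z": 0, "wx": 0, "wy": 0, "wz": 0}, {"x": 0, "y": -0.0045, "z": 0, "wx": 0, "wy": 0, "wz": 0}, {"x": 0, "y": -0.005, "z": 0, "wx": 0, "wy": 0, "wz": 0}, {"x": 0, "y": -0.005, "z": 0, "wx": 0, "wy": 0, "wz": 0}, {"x": 0, "y": -0.005, "z": 0, "wx": 0, "wy": 0, "wz": 0}, {"x": 0, "y": -0.005, "z": 0, "wx": 0, "wy": 0, "wz": 0}])

```text
time_s: 12.17
ee_pos: [472.1, 167.1, 188.3]
ee_rot: [[-0.128, 0.811, 0.571], [0.992, 0.105, 0.075], [0.001, 0.575, -0.818]]
contact_force: [2.1, 0.9, -1.3]
opening: 9.9
grip_force: 30.0
```

```bash
python3 st.py
```

```text
t 12.1667 bottom in slot [-1.47 -4.03 53.1 ] F slot [ 1.03  0.61 -2.33] T tool [-0.03 -0.01 -0.1 ] open 9.903968034098284 rot err [ 0.  0. -0.]
```

step_arm(steps=[{"x": 0, "y": 0.0015, "z": 0, "wx": 0, "wy": 0, "wz": 0}, {"x": 0, "y": 0.0015, "z": 0.002, "wx": 0, "wy": 0, "wz": 0}, {"x": 0, "y": 0.0015, "z": 0.004, "wx": 0, "wy": 0, "wz": 0}, {"x": 0, "y": 0.0015, "z": 0.006, "wx": 0, "wy": 0, "wz": 0}, {"x": 0, "y": 0.0015, "z": 0.008, "wx": 0, "wy": 0, "wz": 0}, {"x": 0, "y": 0.0015, "z": 0.009, "wx": 0, "wy": 0, "wz": 0}, {"x": 0, "y": 0.0015, "z": 0.01, "wx": 0, "wy": 0, "wz": 0}, {"x": 0, "y": 0.0015, "z": 0.011, "wx": 0, "wy": 0, "wz": 0}, {"x": 0, "y": 0.0015, "z": 0.012, "wx": 0, "wy": 0, "wz": 0}, {"x": 0, "y": 0.0015, "z": 0.012, "wx": 0, "wy": 0, "wz": 0}])

```text
time_s: 13.0
ee_pos: [479.4, 168.0, 178.3]
ee_rot: [[-0.128, 0.812, 0.569], [0.992, 0.105, 0.074], [0.001, 0.574, -0.819]]
contact_force: [0.9, 0.3, -2.6]
opening: 9.9
grip_force: 30.0
```

```bash
python3 st.py
```

```text
t 13.0 bottom in slot [-1.32 -4.07 40.69] F slot [-0.74  0.17 -2.69] T tool [ 0.35 -0.01 -0.11] open 9.946898064002026 rot err [ 0.  0. -0.]
```

step_arm(steps=[{"x": 0, "y": 0, "z": 0.003, "wx": 0, "wy": 0, "wz": 0}, {"x": 0, "y": 0, "z": 0.006, "wx": 0, "wy": 0, "wz": 0}, {"x": 0, "y": 0, "z": 0.009, "wx": 0, "wy": 0, "wz": 0}, {"x": 0, "y": 0, "z": 0.012, "wx": 0, "wy": 0, "wz": 0}, {"x": 0, "y": 0, "z": 0.015, "wx": 0, "wy": 0, "wz": 0}, {"x": 0, "y": 0, "z": 0.018, "wx": 0, "wy": 0, "wz": 0}, {"x": 0, "y": 0, "z": 0.02, "wx": 0, "wy": 0, "wz": 0}, {"x": 0, "y": 0, "z": 0.022, "wx": 0, "wy": 0, "wz": 0}, {"x": 0, "y": 0, "z": 0.022, "wx": 0, "wy": 0, "wz": 0}, {"x": 0, "y": 0, "z": 0.022, "wx": 0, "wy": 0, "wz": 0}])

```text
time_s: 13.83
ee_pos: [492.0, 169.6, 160.4]
ee_rot: [[-0.128, 0.812, 0.569], [0.992, 0.105, 0.074], [0.001, 0.574, -0.819]]
contact_force: [-0.2, -0.7, -1.7]
opening: 10.1
grip_force: 30.0
```

```bash
python3 st.py
```

```text
t 13.8333 bottom in slot [-1.27 -4.09 18.75] F slot [-1.23 -0.66 -1.26] T tool [ 0.52 -0.06 -0.07] open 10.080535855418884 rot err [ 0.  0. -0.]
```

step_arm(steps=[{"x": 0, "y": 0, "z": 0.003, "wx": 0, "wy": 0, "wz": 0}, {"x": 0, "y": 0, "z": 0.006, "wx": 0, "wy": 0, "wz": 0}, {"x": 0, "y": 0, "z": 0.009, "wx": 0, "wy": 0, "wz": 0}, {"x": 0, "y": 0, "z": 0.012, "wx": 0, "wy": 0, "wz": 0}, {"x": 0, "y": 0, "z": 0.014, "wx": 0, "wy": 0, "wz": 0}, {"x": 0, "y": 0, "z": 0.016, "wx": 0, "wy": 0, "wz": 0}, {"x": 0, "y": 0, "z": 0.018, "wx": 0, "wy": 0, "wz": 0}, {"x": 0, "y": 0, "z": 0.019, "wx": 0, "wy": 0, "wz": 0}, {"x": 0, "y": 0, "z": 0.02, "wx": 0, "wy": 0, "wz": 0}, {"x": 0, "y": 0, "z": 0.02, "wx": 0, "wy": 0, "wz": 0}])

```text
time_s: 14.67
ee_pos: [503.3, 171.2, 145.6]
ee_rot: [[-0.129, 0.812, 0.569], [0.992, 0.105, 0.074], [0.0, 0.574, -0.819]]
contact_force: [-19.3, -3.9, 19.6]
opening: 10.1
grip_force: 30.0
```

```bash
python3 st.py
```

```text
t 14.6667 bottom in slot [-0.35 -3.96  0.09] F slot [-4.88 -1.32 27.35] T tool [ 1.51 -0.35 -0.04] open 10.135090951513765 rot err [ 0.  0. -0.]
```

27 N along the slot at depth 0.1 mm means the plate has bottomed. I'll release, back off, and probe the top edge with closed fingers to verify.

step_arm(jaw=0.4, steps=[{"x": 0, "y": 0.0, "z": 0, "wx": 0, "wy": 0, "wz": 0}, {"x": 0, "y": 0, "z": 0, "wx": 0, "wy": 0, "wz": 0}, {"x": 0, "y": 0, "z": 0, "wx": 0, "wy": 0, "wz": 0}, {"x": 0, "y": 0, "z": 0, "wx": 0, "wy": 0, "wz": 0}, {"x": 0, "y": 0, "z": 0, "wx": 0, "wy": 0, "wz": 0}, {"x": 0, "y": 0, "z": -0.005, "wx": 0, "wy": 0, "wz": 0}, {"x": 0, "y": 0, "z": -0.02, "wx": 0, "wy": 0, "wz": 0}, {"x": 0, "y": 0, "z": -0.04, "wx": 0, "wy": 0, "wz": 0}, {"x": 0, "y": 0, "z": -0.06, "wx": 0, "wy": 0, "wz": 0}, {"x": 0, "y": 0, "z": -0.06, "wx": 0, "wy": 0, "wz": 0}])

```text
time_s: 15.5
ee_pos: [470.2, 167.1, 197.3]
ee_rot: [[-0.129, 0.808, 0.575], [0.992, 0.104, 0.076], [0.001, 0.58, -0.815]]
contact_force: [1.0, 0.1, 1.3]
opening: 37.5
grip_force: 0.0
```

step_arm(jaw=0.0, steps=[{"x": 0, "y": 0, "z": 0, "wx": 0, "wy": 0, "wz": 0}, {"x": 0, "y": 0, "z": 0, "wx": 0, "wy": 0, "wz": 0}, {"x": 0, "y": 0, "z": 0, "wx": 0, "wy": 0, "wz": 0}, {"x": 0, "y": 0, "z": 0, "wx": 0, "wy": 0, "wz": 0}, {"x": 0, "y": 0, "z": 0, "wx": 0, "wy": 0, "wz": 0}, {"x": 0, "y": 0, "z": 0, "wx": 0, "wy": 0, "wz": 0}, {"x": 0, "y": 0, "z": 0, "wx": 0, "wy": 0, "wz": 0}, {"x": 0, "y": 0, "z": 0, "wx": 0, "wy": 0, "wz": 0}, {"x": 0, "y": 0, "z": 0, "wx": 0, "wy": 0, "wz": 0}, {"x": 0, "y": 0, "z": 0, "wx": 0, "wy": 0, "wz": 0}])

```text
time_s: 16.33
ee_pos: [469.3, 166.7, 193.3]
ee_rot: [[-0.128, 0.812, 0.569], [0.992, 0.105, 0.074], [0.001, 0.574, -0.819]]
contact_force: [1.1, -0.3, 0.4]
opening: 0.5
grip_force: 0.0
```

```bash
python3 st.py
```

```text
t 16.3333 bottom in slot [-1.07 -4.07 58.86] F slot [ 1.1  -0.44 -0.24] T tool [ 0.3  -0.11 -0.11] open 0.4730424606104672 rot err [ 0.  0. -0.]
```

step_arm(steps=[{"x": 0, "y": 0, "z": 0.003, "wx": 0, "wy": 0, "wz": 0}, {"x": 0, "y": 0, "z": 0.006, "wx": 0, "wy": 0, "wz": 0}, {"x": 0, "y": 0, "z": 0.009, "wx": 0, "wy": 0, "wz": 0}, {"x": 0, "y": 0, "z": 0.012, "wx": 0, "wy": 0, "wz": 0}, {"x": 0, "y": 0, "z": 0.014, "wx": 0, "wy": 0, "wz": 0}, {"x": 0, "y": 0, "z": 0.015, "wx": 0, "wy": 0, "wz": 0}, {"x": 0, "y": 0, "z": 0.016, "wx": 0, "wy": 0, "wz": 0}, {"x": 0, "y": 0, "z": 0.0165, "wx": 0, "wy": 0, "wz": 0}, {"x": 0, "y": 0, "z": 0.017, "wx": 0, "wy": 0, "wz": 0}, {"x": 0, "y": 0, "z": 0.017, "wx": 0, "wy": 0, "wz": 0}])

```text
time_s: 17.17
ee_pos: [480.7, 168.3, 183.2]
ee_rot: [[-0.129, 0.809, 0.574], [0.992, 0.105, 0.075], [0.0, 0.578, -0.816]]
contact_force: [-16.2, -4.2, 18.7]
opening: 0.4
grip_force: 12.1
```

```bash
python3 st.py
```

```text
t 17.1667 bottom in slot [ 3.1  -3.9  43.92] F slot [-2.9  -2.06 24.88] T tool [ 0.7  -0.35 -0.03] open 0.3507865516207543 rot err [ 0.01  0.   -0.  ]
```

The top edge was met at 130.3 mm under 25 N, so the plate is home. Next is the bar.

```bash
python3 - <<'E'
from h import *
np.set_printoptions(precision=3,suppress=True)
s=env.get_state();a=np.radians(7.46);l=np.array([-np.sin(a),np.cos(a),0]);C=np.array([628.55,193.61,0])
A=(s['ee_pos']-70*s['ee_rot'][:,2],Rt(7.46,20)); plan(*A)
B=(C+35*l+[0,0,210],Rt(7.46,0)); plan(*B,A);print(A[0],B[0],s['joint_positions'])
E
```

```text
shift [ 0.    0.   -0.07] rot [ 0.268  0.    -0.001] mm 70.00000000000004 deg 15.342890840824332
shift [0.041 0.169 0.094] rot [ 0.349 -0.    -0.   ] mm 197.01510924254382 deg 20.0
[440.597 163.077 240.336] [624.006 228.314 210.   ] [ 10.918 -16.967 126.513  -3.484  35.211   5.729]
```

step_arm(jaw=0.5, steps=[{"x": 0, "y": 0, "z": -0.01, "wx": 0, "wy": 0, "wz": 0}, {"x": 0, "y": 0, "z": -0.03, "wx": 0, "wy": 0, "wz": 0}, {"x": 0, "y": 0, "z": -0.05, "wx": 0.03, "wy": 0, "wz": 0}, {"x": 0, "y": 0, "z": -0.07, "wx": 0.1, "wy": 0, "wz": 0}, {"x": 0, "y": 0, "z": -0.07, "wx": 0.18, "wy": 0, "wz": 0}, {"x": 0, "y": 0, "z": -0.07, "wx": 0.26, "wy": 0, "wz": 0}, {"x": 0, "y": 0, "z": -0.07, "wx": 0.26, "wy": 0, "wz": 0}, {"x": 0, "y": 0, "z": -0.07, "wx": 0.26, "wy": 0, "wz": 0}, {"x": 0, "y": 0, "z": -0.07, "wx": 0.26, "wy": 0, "wz": 0}, {"x": 0, "y": 0, "z": -0.07, "wx": 0.26, "wy": 0, "wz": 0}])

```text
time_s: 18.0
ee_pos: [437.8, 162.6, 235.2]
ee_rot: [[-0.129, 0.932, 0.34], [0.992, 0.121, 0.045], [0.001, 0.343, -0.939]]
contact_force: [-0.4, 0.3, 0.0]
opening: 47.0
grip_force: 0.0
```

```bash
python3 - <<'E'
from h import *
np.set_printoptions(precision=3,suppress=True)
s=env.get_state();a=np.radians(7.46);l=np.array([-np.sin(a),np.cos(a),0]);C=np.array([628.55,193.61,0])
plan(C+35*l+[0,0,215],Rt(7.46,0));print(s['ee_pos'],s['ee_rot'],s['opening'])
E
```

```text
shift [0.041 0.174 0.085] rot [ 0.35  -0.    -0.001] mm 198.54555815514914 deg 20.04889329582083
[437.761 162.562 235.246] [[-0.129  0.932  0.34 ]
 [ 0.992  0.121  0.045]
 [ 0.001  0.343 -0.939]] 47.032828259742516
```

step_arm(steps=[{"x": 0.005, "y": 0.025, "z": 0.0, "wx": 0.03, "wy": 0, "wz": 0}, {"x": 0.01, "y": 0.055, "z": 0.0, "wx": 0.08, "wy": 0, "wz": 0}, {"x": 0.018, "y": 0.085, "z": 0.01, "wx": 0.13, "wy": 0, "wz": 0}, {"x": 0.026, "y": 0.115, "z": 0.03, "wx": 0.19, "wy": 0, "wz": 0}, {"x": 0.034, "y": 0.14, "z": 0.05, "wx": 0.25, "wy": 0, "wz": 0}, {"x": 0.041, "y": 0.16, "z": 0.07, "wx": 0.31, "wy": 0, "wz": 0}, {"x": 0.041, "y": 0.174, "z": 0.085, "wx": 0.35, "wy": 0, "wz": 0}, {"x": 0.041, "y": 0.174, "z": 0.085, "wx": 0.35, "wy": 0, "wz": 0}, {"x": 0.041, "y": 0.174, "z": 0.085, "wx": 0.35, "wy": 0, "wz": 0}, {"x": 0.041, "y": 0.174, "z": 0.085, "wx": 0.35, "wy": 0, "wz": 0}])

```text
time_s: 18.83
ee_pos: [623.7, 228.0, 216.4]
ee_rot: [[-0.128, 0.992, 0.0], [0.992, 0.128, 0.001], [0.001, 0.0, -1.0]]
contact_force: [0.4, -1.2, 0.1]
opening: 47.1
grip_force: 0.0
```

```bash
python3 - <<'E'
from h import *
np.set_printoptions(precision=3,suppress=True)
s=env.get_state();a=np.radians(7.46);l=np.array([-np.sin(a),np.cos(a),0]);C=np.array([628.55,193.61,0])
plan(C+35*l+[0,0,133],Rt(7.46,0));print(s['ee_pos'])
grab('wrist','pics/w6.png'); i=cv2.imread('pics/w6.png');cv2.imwrite('pics/w6b.png',cv2.resize(i,(800,600),interpolation=cv2.INTER_CUBIC))
E
```

```text
shift [0.    0.    0.083] rot [ 0.    -0.001 -0.001] mm 83.38075850554266 deg 0.09162733957657057
[623.733 228.034 216.38 ]
```

View pics/w6b.png

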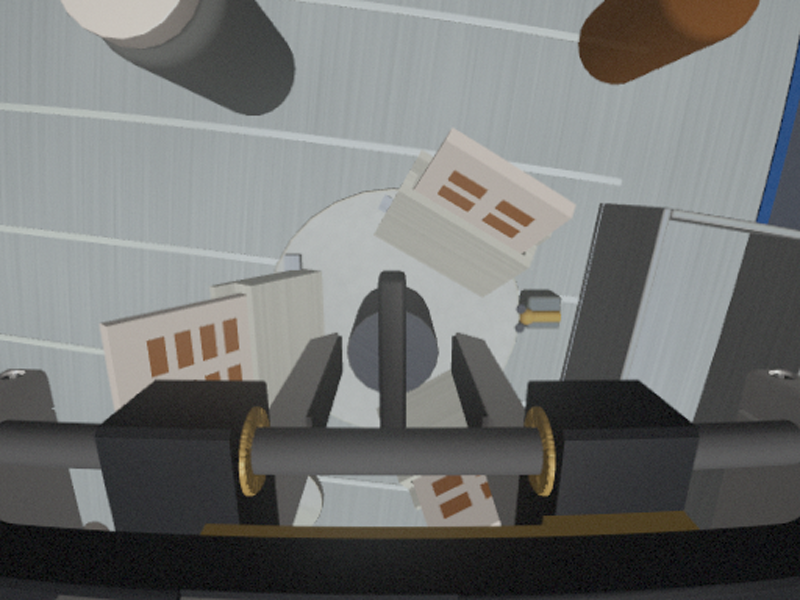

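The bar is centred between the fingers (col 393, +y end at row 275), and the loaded plate sits on the left. I'll descend and close.

step_arm(steps=[{"x": 0, "y": 0, "z": 0.015, "wx": 0, "wy": 0, "wz": 0}, {"x": 0, "y": 0, "z": 0.03, "wx": 0, "wy": 0, "wz": 0}, {"x": 0, "y": 0, "z": 0.045, "wx": 0, "wy": 0, "wz": 0}, {"x": 0, "y": 0, "z": 0.06, "wx": 0, "wy": 0, "wz": 0}, {"x": 0, "y": 0, "z": 0.072, "wx": 0, "wy": 0, "wz": 0}, {"x": 0, "y": 0, "z": 0.082, "wx": 0, "wy": 0, "wz": 0}, {"x": 0, "y": 0, "z": 0.082, "wx": 0, "wy": 0, "wz": 0}, {"x": 0, "y": 0, "z": 0.082, "wx": 0, "wy": 0, "wz": 0}, {"x": 0, "y": 0, "z": 0.082, "wx": 0, "wy": 0, "wz": 0}, {"x": 0, "y": 0, "z": 0.082, "wx": 0, "wy": 0, "wz": 0}])

```text
time_s: 19.72
ee_pos: [625.8, 228.4, 136.4]
ee_rot: [[-0.128, 0.992, 0.004], [0.992, 0.128, 0.002], [0.001, 0.004, -1.0]]
contact_force: [-0.3, 0.1, 0.1]
opening: 47.3
grip_force: 0.0
```

step_arm(jaw=0.0, steps=[{"x": 0, "y": 0, "z": 0, "wx": 0, "wy": 0, "wz": 0}, {"x": 0, "y": 0, "z": 0, "wx": 0, "wy": 0, "wz": 0}, {"x": 0, "y": 0, "z": 0, "wx": 0, "wy": 0, "wz": 0}, {"x": 0, "y": 0, "z": 0, "wx": 0, "wy": 0, "wz": 0}, {"x": 0, "y": 0, "z": 0, "wx": 0, "wy": 0, "wz": 0}, {"x": 0, "y": 0, "z": 0, "wx": 0, "wy": 0, "wz": 0}, {"x": 0, "y": 0, "z": 0, "wx": 0, "wy": 0, "wz": 0}, {"x": 0, "y": 0, "z": 0, "wx": 0, "wy": 0, "wz": 0}, {"x": 0, "y": 0, "z": 0, "wx": 0, "wy": 0, "wz": 0}, {"x": 0, "y": 0, "z": 0, "wx": 0, "wy": 0, "wz": 0}])

```text
time_s: 20.55
ee_pos: [621.1, 227.8, 134.9]
ee_rot: [[-0.129, 0.992, -0.007], [0.992, 0.129, -0.001], [0.0, -0.007, -1.0]]
contact_force: [-9.6, -2.0, 7.0]
opening: 15.9
grip_force: 30.0
```

```bash
python3 - <<'E'
from h import *
np.set_printoptions(precision=3,suppress=True)
s=env.get_state();print(s['ee_pos'],s['opening'],s['grip_force'],s['contact_force'])
C=np.array([628.55,193.61,0]);v=s['ee_pos']-C;v[2]=0;R0=s['ee_rot']
for t in range(0,61,6):
    Q=Rn.from_euler('z',t,degrees=True).as_matrix();print(t,(R0.T@(Q@v-v)/1000).round(4),Rn.from_matrix(R0.T@Q@R0).as_rotvec().round(3))
E
```

```text
[621.116 227.759 134.93 ] 15.91558377329899 29.982077479362488 [-9.607 -2.039  7.01 ]
0 [0. 0. 0.] [0. 0. 0.]
6 [-0.001 -0.004  0.   ] [ 0.    -0.001 -0.105]
12 [-0.001 -0.007  0.   ] [ 0.    -0.002 -0.209]
18 [-0.003 -0.011  0.   ] [ 0.    -0.002 -0.314]
24 [-0.004 -0.014  0.   ] [ 0.    -0.003 -0.419]
30 [-0.006 -0.017  0.   ] [ 0.    -0.004 -0.524]
36 [-0.008 -0.02   0.   ] [ 0.    -0.005 -0.628]
42 [-0.011 -0.022  0.   ] [ 0.    -0.005 -0.733]
48 [-0.014 -0.025  0.   ] [ 0.    -0.006 -0.838]
54 [-0.017 -0.027  0.   ] [ 0.    -0.007 -0.942]
60 [-0.02  -0.029  0.   ] [ 0.    -0.008 -1.047]
```

step_arm(steps=[{"x": 0, "y": -0.003, "z": 0, "wx": 0, "wy": 0, "wz": -0.052}, {"x": 0, "y": -0.0057, "z": 0, "wx": 0, "wy": 0, "wz": -0.105}, {"x": -0.0004, "y": -0.0075, "z": 0, "wx": 0, "wy": 0, "wz": -0.157}, {"x": -0.0008, "y": -0.0093, "z": 0, "wx": 0, "wy": 0, "wz": -0.209}, {"x": -0.0012, "y": -0.0111, "z": 0, "wx": 0, "wy": 0, "wz": -0.262}, {"x": -0.0017, "y": -0.0128, "z": 0, "wx": 0, "wy": 0, "wz": -0.314}, {"x": -0.0023, "y": -0.0145, "z": 0, "wx": 0, "wy": 0, "wz": -0.367}, {"x": -0.003, "y": -0.0162, "z": 0, "wx": 0, "wy": 0, "wz": -0.419}, {"x": -0.0038, "y": -0.0179, "z": 0, "wx": 0, "wy": 0, "wz": -0.471}, {"x": -0.0047, "y": -0.0195, "z": 0, "wx": 0, "wy": 0, "wz": -0.524}])

```text
time_s: 21.38
ee_pos: [607.4, 219.8, 134.7]
ee_rot: [[-0.609, 0.793, 0.002], [0.793, 0.609, -0.001], [-0.003, 0.001, -1.0]]
contact_force: [-2.6, -9.1, 3.0]
opening: 15.7
grip_force: 29.0
```

```bash
python3 - <<'E'
from h import *
s=env.get_state();print(s['ee_pos'],s['opening'],s['grip_force'],s['contact_force'],s['ft_torque'],np.degrees(np.arctan2(s['ee_rot'][1,1],s['ee_rot'][0,1])))
v=np.array([35,0,0])
for t in range(3,34,3):
    Q=Rn.from_euler('z',-t,degrees=True).as_matrix();print(t,((Q@v-v)).round(1),round(np.radians(t),3))
E
```

```text
[607.4382199  219.75936109 134.73113385] 15.726168412647057 29.03509497642517 [-2.57992587 -9.05419091  2.95468771] [-1.4995331   0.35821919 -0.06903882] 37.51705114767375
3 [-0.  -1.8  0. ] 0.052
6 [-0.2 -3.7  0. ] 0.105
9 [-0.4 -5.5  0. ] 0.157
12 [-0.8 -7.3  0. ] 0.209
15 [-1.2 -9.1  0. ] 0.262
18 [ -1.7 -10.8   0. ] 0.314
21 [ -2.3 -12.5   0. ] 0.367
24 [ -3.  -14.2   0. ] 0.419
27 [ -3.8 -15.9   0. ] 0.471
30 [ -4.7 -17.5   0. ] 0.524
33 [ -5.6 -19.1   0. ] 0.576
```

step_arm(steps=[{"x": 0, "y": -0.0018, "z": 0, "wx": 0, "wy": 0, "wz": -0.052}, {"x": -0.0002, "y": -0.0037, "z": 0, "wx": 0, "wy": 0, "wz": -0.105}, {"x": -0.0004, "y": -0.0055, "z": 0, "wx": 0, "wy": 0, "wz": -0.157}, {"x": -0.0008, "y": -0.0073, "z": 0, "wx": 0, "wy": 0, "wz": -0.209}, {"x": -0.0012, "y": -0.0091, "z": 0, "wx": 0, "wy": 0, "wz": -0.262}, {"x": -0.0017, "y": -0.0108, "z": 0, "wx": 0, "wy": 0, "wz": -0.314}, {"x": -0.0023, "y": -0.0125, "z": 0, "wx": 0, "wy": 0, "wz": -0.367}, {"x": -0.003, "y": -0.0142, "z": 0, "wx": 0, "wy": 0, "wz": -0.419}, {"x": -0.0038, "y": -0.0159, "z": 0, "wx": 0, "wy": 0, "wz": -0.471}, {"x": -0.0047, "y": -0.0175, "z": 0, "wx": 0, "wy": 0, "wz": -0.524}])

```text
time_s: 22.22
ee_pos: [599.0, 209.2, 134.8]
ee_rot: [[-0.923, 0.385, 0.011], [0.385, 0.923, 0.008], [-0.007, 0.011, -1.0]]
contact_force: [10.9, 9.7, -9.4]
opening: 17.1
grip_force: 33.8
```

step_arm(steps=[{"x": 0, "y": 0, "z": 0, "wx": 0, "wy": 0, "wz": 0}, {"x": 0, "y": 0, "z": 0, "wx": 0, "wy": 0, "wz": 0}, {"x": 0, "y": 0, "z": 0, "wx": 0, "wy": 0, "wz": 0}, {"x": 0, "y": 0, "z": 0, "wx": 0, "wy": 0, "wz": 0}, {"x": 0, "y": 0, "z": 0, "wx": 0, "wy": 0, "wz": 0}, {"x": 0, "y": 0, "z": 0, "wx": 0, "wy": 0, "wz": 0}, {"x": 0, "y": 0, "z": 0, "wx": 0, "wy": 0, "wz": 0}, {"x": 0, "y": 0, "z": 0, "wx": 0, "wy": 0, "wz": 0}, {"x": 0, "y": 0, "z": 0, "wx": 0, "wy": 0, "wz": 0}, {"x": 0, "y": 0, "z": 0, "wx": 0, "wy": 0, "wz": 0}])

```text
time_s: 23.05
ee_pos: [599.0, 209.2, 134.8]
ee_rot: [[-0.922, 0.387, 0.01], [0.387, 0.922, 0.007], [-0.007, 0.01, -1.0]]
contact_force: [9.5, 6.2, -7.8]
opening: 16.9
grip_force: 33.5
```

step_arm(jaw=0.5, steps=[{"x": 0, "y": 0, "z": 0, "wx": 0, "wy": 0, "wz": 0}, {"x": 0, "y": 0, "z": 0, "wx": 0, "wy": 0, "wz": 0}, {"x": 0, "y": 0, "z": 0, "wx": 0, "wy": 0, "wz": 0}, {"x": 0, "y": 0, "z": 0, "wx": 0, "wy": 0, "wz": 0}, {"x": 0, "y": 0, "z": 0, "wx": 0, "wy": 0, "wz": 0}, {"x": 0, "y": 0, "z": 0, "wx": 0, "wy": 0, "wz": 0}, {"x": 0, "y": 0, "z": -0.02, "wx": 0, "wy": 0, "wz": 0}, {"x": 0, "y": 0, "z": -0.05, "wx": 0, "wy": 0, "wz": 0}, {"x": 0, "y": 0, "z": -0.08, "wx": 0, "wy": 0, "wz": 0}, {"x": 0, "y": 0, "z": -0.1, "wx": 0, "wy": 0, "wz": 0}])

```text
time_s: 23.88
ee_pos: [595.9, 206.7, 238.0]
ee_rot: [[-0.923, 0.384, 0.005], [0.384, 0.923, 0.002], [-0.004, 0.003, -1.0]]
contact_force: [0.7, -0.8, -0.2]
opening: 46.8
grip_force: 0.0
```

step_arm(steps=[{"x": 0, "y": 0, "z": -0.03, "wx": 0, "wy": 0, "wz": 0}, {"x": 0, "y": 0, "z": -0.06, "wx": 0, "wy": 0, "wz": 0}, {"x": 0, "y": 0, "z": -0.09, "wx": 0, "wy": 0, "wz": 0}, {"x": 0, "y": 0, "z": -0.11, "wx": 0, "wy": 0, "wz": 0}, {"x": 0, "y": 0, "z": -0.11, "wx": 0, "wy": 0, "wz": 0}, {"x": 0, "y": 0, "z": -0.11, "wx": 0, "wy": 0, "wz": 0}, {"x": 0, "y": 0, "z": -0.11, "wx": 0, "wy": 0, "wz": 0}, {"x": 0, "y": 0, "z": -0.11, "wx": 0, "wy": 0, "wz": 0}, {"x": 0, "y": 0, "z": -0.11, "wx": 0, "wy": 0, "wz": 0}, {"x": 0, "y": 0, "z": -0.11, "wx": 0, "wy": 0, "wz": 0}])

```text
time_s: 24.72
ee_pos: [594.2, 206.3, 342.8]
ee_rot: [[-0.923, 0.384, -0.002], [0.384, 0.923, 0.0], [0.002, -0.001, -1.0]]
contact_force: [0.7, -0.6, 0.2]
opening: 47.1
grip_force: 0.0
```

```bash
python3 - <<'E'
from h import *
s=env.get_state();print(s['ee_pos'],s['contact_force'],s['time_s'])
grab('wrist','pics/w7.png');grab('side','pics/s7.png');grab('top','pics/t7.png')
a=cv2.imread('pics/w7.png')[90:390];b=cv2.imread('pics/s7.png')[90:240,150:350];t=cv2.imread('pics/t7.png')[95:215,100:260]
im=np.zeros((600,800,3),np.uint8)
im[:300,:400]=cv2.resize(b,(400,300),interpolation=3);im[:300,400:]=cv2.resize(t,(400,300),interpolation=3);im[300:,:512]=cv2.imread('pics/w7.png')[60:360]
cv2.imwrite('pics/f7.png',im)
E
```

```text
[594.21682049 206.29996961 342.81304558] [ 0.65161476 -0.59342947  0.21824352] 24.7167
```

View pics/f7.png

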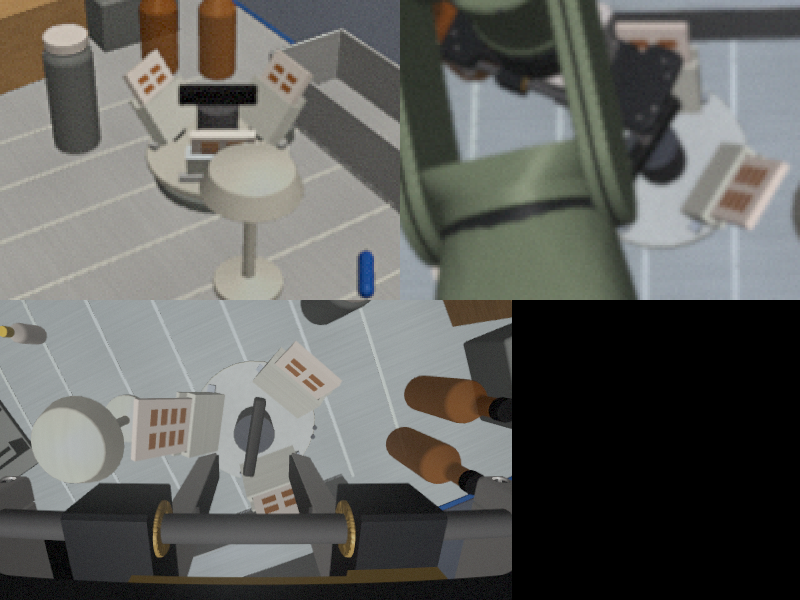

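The plate is at the lamp side, but the bar looks about 7° short in the wrist view, so I'll measure the turret angle.

```bash
python3 - <<'E'
from h import *
for n,(x0,x1,y0,y1),th in [('w6',(235,270,165,215),45),('w7',(235,275,150,240),45)]:
    g=cv2.imread(f'pics/{n}.png',0); c=load(f'pics/{n}.json')
    m=np.zeros_like(g); m[y0:y1,x0:x1]=g[y0:y1,x0:x1]<th
    k,lab,st,_=cv2.connectedComponentsWithStats(m); j=1+np.argmax(st[1:,4]); ys,xs=np.where(lab==j)
    P=np.array([atz(c,(u,v),153)[:2] for u,v in zip(xs,ys)],np.float32)
    r=cv2.minAreaRect(P); w,V=np.linalg.eigh(np.cov(P.T)); d=V[:,1]
    print(n,st[j],r,np.degrees(np.arctan2(d[1],d[0]))%180, g[y0:y1:6,x0:x1:3][:8].tolist() if st[j][4]<100 else '')
E
```

```text
Traceback (most recent call last):
ValueError: attempt to get argmax of an empty sequence
```

```bash
python3 - <<'E'
from h import *
for n,(x0,x1,y0,y1) in [('w6',(235,270,165,265)),('w7',(225,285,145,250))]:
    g=cv2.GaussianBlur(cv2.imread(f'pics/{n}.png',0),(3,3),0); c=load(f'pics/{n}.json')
    print(n,g[y0:y1,x0:x1].min())
    th,m=cv2.threshold(g[y0:y1,x0:x1],62,255,cv2.THRESH_BINARY_INV)
    for y in range(y0,y1,10): print(y,g[y,x0:x1:2].tolist())
E
```

```text
w6 51
165 [183, 183, 183, 183, 183, 182, 183, 183, 183, 183, 183, 183, 183, 184, 182, 174, 166, 163]
175 [182, 183, 183, 180, 114, 66, 65, 64, 65, 66, 63, 67, 142, 183, 183, 183, 183, 184]
185 [181, 163, 123, 82, 66, 74, 77, 79, 80, 82, 85, 76, 68, 77, 105, 150, 178, 181]
195 [68, 69, 69, 66, 63, 71, 74, 75, 78, 80, 81, 75, 64, 67, 68, 66, 66, 66]
205 [95, 96, 95, 87, 61, 67, 71, 72, 76, 77, 79, 71, 70, 95, 97, 94, 93, 92]
215 [95, 95, 95, 86, 58, 65, 66, 69, 73, 74, 75, 69, 67, 93, 95, 95, 93, 93]
225 [95, 93, 92, 84, 56, 60, 63, 65, 69, 71, 72, 65, 64, 92, 91, 92, 93, 92]
235 [92, 92, 90, 85, 57, 57, 62, 63, 66, 68, 68, 62, 63, 91, 92, 92, 92, 92]
245 [92, 91, 91, 85, 54, 57, 60, 63, 64, 64, 66, 60, 61, 91, 92, 92, 92, 103]
255 [178, 180, 180, 172, 86, 53, 59, 61, 62, 63, 65, 58, 78, 141, 144, 144, 142, 143]
w7 60
145 [177, 178, 179, 180, 180, 179, 178, 177, 178, 179, 180, 182, 181, 179, 179, 178, 170, 166, 166, 165, 167, 167, 167, 166, 165, 165, 167, 167, 167, 166]
155 [168, 176, 177, 177, 178, 179, 178, 177, 177, 178, 180, 180, 180, 178, 179, 177, 176, 177, 178, 178, 179, 178, 17
[... 644 characters left out ...]
 94, 93, 93, 68, 73, 74, 70, 67, 61, 80, 92, 93, 94, 94, 102, 156, 176, 177, 177, 177, 178, 179]
215 [177, 177, 177, 177, 175, 174, 176, 176, 176, 175, 109, 70, 75, 72, 68, 63, 115, 174, 171, 166, 158, 153, 150, 149, 149, 151, 150, 150, 149, 150]
225 [177, 177, 177, 176, 176, 177, 176, 167, 152, 119, 69, 75, 70, 66, 62, 86, 149, 151, 151, 151, 152, 152, 151, 151, 150, 150, 149, 148, 147, 148]
235 [159, 160, 161, 179, 180, 176, 176, 174, 160, 124, 91, 81, 75, 68, 90, 144, 150, 149, 150, 151, 152, 151, 152, 150, 150, 150, 150, 149, 149, 150]
245 [159, 160, 161, 161, 160, 174, 184, 167, 161, 158, 150, 149, 149, 150, 151, 150, 151, 151, 150, 149, 149, 149, 150, 149, 149, 150, 152, 162, 168, 171]
```

```bash
python3 - <<'E'
from h import *
c=load('pics/w7.json'); ang=lambda A,B:np.degrees(np.arctan2(*(A-B)[[1,0]]))
for z in (125,139,153):
    A=atz(c,(254,195),z);B=atz(c,(249.4,225),z);T=atz(c,(259,163.5),z);D=atz(c,(248,238.5),z);print(z,ang(A,B),ang(T,D),T,D,(T+D)/2,np.linalg.norm(T-D))
c6=load('pics/w6.json');A=atz(c6,(250.65,205),150);B=atz(c6,(250.7,245),150);print(ang(A,B),A)
T=atz(c6,(250.65,173),153);print('w6 +y end',T)
# holder plate check: model prediction for turret angle t, plate top corners in w7
import fit
for t in (50,52.5,55,60):
    p=[627,193,7.46+t,77.2,-4.27]; sl,xs,ys,zs=fit.pts(p)[1]; P=[sl+5*xs+(v-4.27)*ys+130*zs for v in (40,-40)]
    print(t,proj(c,P))
E
```

```text
125 149.0163822180507 149.39572118497253 [587.53760764 217.40365446 125.        ] [686.23961943 159.02149794 125.        ] [636.88861354 188.2125762  125.        ] 114.67590562805017
139 149.01638221805078 149.3957211849725 [585.59305083 217.92894681 139.        ] [680.81942052 161.60262965 139.        ] [633.20623568 189.76578823 139.        ] 110.63776701307349
153 149.01638221805075 149.39572118497253 [583.64849402 218.45423916 153.        ] [675.39922162 164.18376136 153.        ] [629.52385782 191.31900026 153.        ] 106.59962839809705
97.32560392795187 [622.3609684  222.40028258 150.        ]
w6 +y end [618.61362527 252.03678216 153.        ]
50 [[138.58 158.45]
 [133.74 220.16]]
52.5 [[137.   163.49]
 [134.99 225.08]]
55 [[135.66 168.58]
 [136.45 229.93]]
60 [[133.7  178.84]
 [139.98 239.37]]
```

The turret is at about 51.5°, short of the detent. I'll regrip aligned with the bar and turn it the rest of the way.

```bash
python3 - <<'E'
from h import *
C=np.array([628.5,192,0]);a=np.radians(149.2);u=np.array([np.cos(a),np.sin(a),0])
A=(C+40*u+[0,0,134],Rt(59.2,0));plan(*A)
for t in (2,4,6,8,10,11):
    b=np.radians(149.2+t);plan(C+40*np.array([np.cos(b),np.sin(b),0])+[0,0,134],Rt(59.2+t,0),A)
E
```

```text
shift [0.0028 0.0052 0.2101] rot [ 0.0007 -0.0002  0.1435] mm 210.1684023586059 deg 8.219594687101605
shift [-0.     -0.0014  0.    ] rot [ 0.      0.     -0.0349] mm 1.3961925149826386 deg 2.000000000000006
shift [-0.0001 -0.0028  0.    ] rot [ 0.      0.     -0.0698] mm 2.79195973620006 deg 3.999999999999994
shift [-0.0002 -0.0042  0.    ] rot [ 0.      0.     -0.1047] mm 4.186876499435511 deg 5.999999999999999
shift [-0.0004 -0.0056  0.    ] rot [ 0.      0.     -0.1396] mm 5.5805178995299904 deg 7.999999999999998
shift [-0.0006 -0.0069  0.    ] rot [ 0.      0.     -0.1745] mm 6.9724594198126395 deg 10.000000000000004
shift [-0.0007 -0.0076  0.    ] rot [ 0.     0.    -0.192] mm 7.667660201617883 deg 11.000000000000009
```

step_arm(steps=[{"x": 0.003, "y": 0.005, "z": 0.02, "wx": 0, "wy": 0, "wz": 0.05}, {"x": 0.003, "y": 0.005, "z": 0.05, "wx": 0, "wy": 0, "wz": 0.1}, {"x": 0.003, "y": 0.005, "z": 0.08, "wx": 0, "wy": 0, "wz": 0.143}, {"x": 0.003, "y": 0.005, "z": 0.11, "wx": 0, "wy": 0, "wz": 0.143}, {"x": 0.003, "y": 0.005, "z": 0.14, "wx": 0, "wy": 0, "wz": 0.143}, {"x": 0.003, "y": 0.005, "z": 0.165, "wx": 0, "wy": 0, "wz": 0.143}, {"x": 0.003, "y": 0.005, "z": 0.185, "wx": 0, "wy": 0, "wz": 0.143}, {"x": 0.003, "y": 0.005, "z": 0.2, "wx": 0, "wy": 0, "wz": 0.143}, {"x": 0.003, "y": 0.005, "z": 0.209, "wx": 0, "wy": 0, "wz": 0.143}, {"x": 0.003, "y": 0.005, "z": 0.209, "wx": 0, "wy": 0, "wz": 0.143}])

```text
time_s: 25.7
ee_pos: [592.5, 212.0, 133.1]
ee_rot: [[-0.859, 0.512, -0.004], [0.512, 0.859, -0.0], [0.003, -0.002, -1.0]]
contact_force: [-0.4, -0.8, -0.6]
opening: 46.9
grip_force: 0.0
```

step_arm(jaw=0.0, steps=[{"x": 0, "y": 0, "z": 0, "wx": 0, "wy": 0, "wz": 0}, {"x": 0, "y": 0, "z": 0, "wx": 0, "wy": 0, "wz": 0}, {"x": 0, "y": 0, "z": 0, "wx": 0, "wy": 0, "wz": 0}, {"x": 0, "y": 0, "z": 0, "wx": 0, "wy": 0, "wz": 0}, {"x": 0, "y": 0, "z": 0, "wx": 0, "wy": 0, "wz": 0}, {"x": 0, "y": 0, "z": 0, "wx": 0, "wy": 0, "wz": 0}, {"x": 0, "y": 0, "z": 0, "wx": 0, "wy": 0, "wz": 0}, {"x": 0, "y": 0, "z": 0, "wx": 0, "wy": 0, "wz": 0}, {"x": 0, "y": 0, "z": 0, "wx": 0, "wy": 0, "wz": 0}, {"x": 0, "y": 0, "z": 0, "wx": 0, "wy": 0, "wz": 0}])

```text
time_s: 26.53
ee_pos: [594.8, 212.2, 137.0]
ee_rot: [[-0.859, 0.512, 0.002], [0.512, 0.859, 0.001], [-0.002, 0.002, -1.0]]
contact_force: [-1.5, -1.3, 4.9]
opening: 15.3
grip_force: 30.0
```

```bash
python3 - <<'E'
from h import *
s=env.get_state();print(s['ee_pos'],s['opening'],s['grip_force'],s['ee_rot'].T@s['contact_force'],s['ft_torque'],np.degrees(np.arctan2(s['ee_rot'][1,1],s['ee_rot'][0,1])))
C=np.array([628.5,192,0]);a=np.radians(149.2);u=np.array([np.cos(a),np.sin(a),0]);print(s['ee_rot'].T@(C+40*u-s['ee_pos']))
E
```

```text
[594.75518624 212.21550075 136.96305609] 15.292407373343844 29.990459382534027 [ 0.58043693 -1.87786868 -4.9344104 ] [-0.38769969  0.32498909 -0.16639123] 59.217300915921335
[  0.90064681  -0.33893005 136.96130858]
```

step_arm(steps=[{"x": 0, "y": -0.0014, "z": 0, "wx": 0, "wy": 0, "wz": -0.035}, {"x": -0.0001, "y": -0.0028, "z": 0, "wx": 0, "wy": 0, "wz": -0.07}, {"x": -0.0002, "y": -0.0042, "z": 0, "wx": 0, "wy": 0, "wz": -0.105}, {"x": -0.0004, "y": -0.0056, "z": 0, "wx": 0, "wy": 0, "wz": -0.14}, {"x": -0.0005, "y": -0.0066, "z": 0, "wx": 0, "wy": 0, "wz": -0.165}, {"x": -0.0006, "y": -0.0072, "z": 0, "wx": 0, "wy": 0, "wz": -0.175}, {"x": -0.0006, "y": -0.0072, "z": 0, "wx": 0, "wy": 0, "wz": -0.175}, {"x": -0.0006, "y": -0.0072, "z": 0, "wx": 0, "wy": 0, "wz": -0.175}, {"x": -0.0006, "y": -0.0072, "z": 0, "wx": 0, "wy": 0, "wz": -0.175}, {"x": -0.0006, "y": -0.0072, "z": 0, "wx": 0, "wy": 0, "wz": -0.175}])

```text
time_s: 27.37
ee_pos: [595.2, 211.4, 137.0]
ee_rot: [[-0.934, 0.356, 0.012], [0.356, 0.934, 0.012], [-0.007, 0.016, -1.0]]
contact_force: [7.7, 12.3, -3.5]
opening: 17.4
grip_force: 34.3
```

```bash
python3 - <<'E'
from h import *
s=env.get_state();print(s['ee_pos'],s['opening'],s['grip_force'],s['ee_rot'].T@s['contact_force'],s['ft_torque'],np.degrees(np.arctan2(s['ee_rot'][1,1],s['ee_rot'][0,1])))
v=s['ee_pos']-[628.5,192,0];print(np.degrees(np.arctan2(v[1],v[0])),np.hypot(v[0],v[1]))
E
```

```text
[595.23330466 211.40915535 137.00820232] 17.423967810498382 34.29094838909805 [-2.75910325 14.20432398  3.77580832] [ 1.99553214 -1.50113382 -0.82572878] 69.12872760050753
149.7389586523556 38.51478067079801
```

```bash
python3 - <<'E'
from h import *
np.set_printoptions(precision=1,suppress=True)
t=load('pics/top0.json');k=.64
for uv in [(263,174),(474,171)]: print('tub base',atz(t,(uv[0]*k,uv[1]*k),0))
for z in (40,60,80): print('tub rim',z,atz(t,(263*k,155*k),z),atz(t,(472*k,152*k),z))
print('gadget',atz(t,(314*k,190*k),30),atz(t,(314*k,182*k),0))
w=load('pics/w7.json')
for z in (130,150,170):
    L=[atz(w,(u,v),z) for u,v in [(31,200),(124,200),(78,156),(78,243)]]
    print('dome',z,np.linalg.norm(L[0]-L[1]),np.linalg.norm(L[2]-L[3]),(L[0]+L[1])/2,(L[2]+L[3])/2)
from fit import pts
C=np.array([628.5,192])
for z in (150,): 
    for l in [(529,-26),(534,-24)]: d=np.array(l)-C;print(np.linalg.norm(d),np.degrees(np.arctan2(d[1],d[0]))%360)
for h in (239.2,119.2,359.2):
    a=np.radians(h);e=np.array([np.cos(a),np.sin(a)]);tt=np.array([-e[1],e[0]]);print(h,[C+135*e+s*40*tt for s in(-1,1)])
E
```

```text
tub base [799.  315.9   0. ]
tub base [ 794.2 -117.5    0. ]
tub rim 40 [823.1 306.9  40. ] [ 818.3 -110.5   40. ]
tub rim 60 [814.3 302.   60. ] [ 809.6 -108.2   60. ]
tub rim 80 [805.5 297.   80. ] [ 800.9 -105.8   80. ]
gadget [750.4 205.7  30. ] [778.9 210.6  -0. ]
dome 130 146.32412517396912 135.1743056274578 [532.6 -51.7 130. ] [535.  -50.7 130. ]
dome 150 138.86954191644548 128.28775760005777 [532.6 -37.3 150. ] [534.9 -36.2 150. ]
dome 170 131.41495865892185 121.40120957265773 [532.6 -22.8 170. ] [534.7 -21.8 170. ]
239.63357444231391 245.46699987327844
235.76736415373523 246.3706222693432
239.2 [array([525.02,  96.52]), array([593.73,  55.56])]
119.2 [array([597.56, 329.36]), array([527.72, 290.33])]
359.2 [array([762.93, 150.12]), array([764.05, 230.11])]
```

```bash
python3 - <<'E'
from h import *
np.set_printoptions(precision=1,suppress=True)
grab('wrist','pics/w8.png'); grab('top','pics/t8.png'); grab('side','pics/s8.png')
for n in ('top0','w2','w6','w7','w8','t7'):
    im=cv2.imread(f'pics/{n}.png');c=load(f'pics/{n}.json');h=cv2.cvtColor(im,cv2.COLOR_BGR2HSV)
    m=((h[...,0]>14)&(h[...,0]<26)&(h[...,1]>150)&(h[...,2]>70)).astype(np.uint8)
    k,l,s,ce=cv2.connectedComponentsWithStats(m)
    print(n,'pred gadget px',proj(c,[[745,205,30]]),[(s[j].tolist(),atz(c,ce[j],30)) for j in range(1,k) if s[j,4]>12 and ce[j][1]<300][:6])
E
```

```text
top0 pred gadget px [[201.2 123.3]] [([309, 255, 6, 5, 23], array([ 329.3, -117.9,   30. ]))]
w2 pred gadget px [[325.5 160. ]] []
w6 pred gadget px [[340. 203.]] []
w7 pred gadget px [[284.  236.4]] []
w8 pred gadget px [[292.2 305.2]] []
t7 pred gadget px [[201.2 123.3]] [([309, 255, 5, 5, 20], array([ 329.8, -118. ,   30. ]))]
```

```bash
python3 - <<'E'
from h import *
np.set_printoptions(precision=1,suppress=True)
t=load('pics/top0.json');w6=load('pics/w6.json');w7=load('pics/w7.json');w2=load('pics/w2.json')
print('gadget',tri((t,(150+252/5,105+82/5)),(w6,(540/1.5625,319/1.5625))))
print('gadget top end',atz(w6,(520/1.5625,320/1.5625),45), 'right',atz(w6,(558/1.5625,318/1.5625),30))
print('dots w7',atz(w7,(314,190),45),atz(w7,(314,190),20))
im=cv2.imread('pics/w6.png');print(im[196:212:3,330:362:4].tolist())
# plates positions in t7 : compare short plate on +x side
print('short plate t7 top edge', [atz(load('pics/t7.json'),(100+(u-400)/2.5,95+v/2.5),153) for u,v in ((617,25),(688,25))])
E
```

```text
gadget [749.3 206.3  37.4]
gadget top end [730.8 205.1  45. ] right [768.5 207.3  30. ]
dots w7 [678.  285.1  45. ] [685.6 287.9  20. ]
[[[162, 163, 159], [103, 97, 94], [105, 108, 104], [136, 133, 125], [133, 129, 122], [137, 134, 126], [134, 130, 122], [132, 131, 127]], [[171, 171, 168], [98, 96, 94], [76, 118, 138], [68, 100, 116], [67, 98, 115], [64, 98, 115], [62, 97, 114], [113, 131, 137]], [[182, 183, 179], [79, 125, 145], [99, 153, 172], [91, 144, 167], [95, 150, 172], [93, 148, 171], [92, 147, 170], [92, 149, 171]], [[182, 183, 180], [80, 126, 147], [95, 150, 169], [96, 144, 160], [95, 140, 157], [95, 141, 159], [94, 140, 158], [122, 152, 162]], [[117, 113, 111], [96, 92, 89], [124, 123, 117], [133, 130, 121], [131, 128, 120], [132, 130, 120], [133, 130, 122], [163, 162, 154]], [[116, 113, 108], [115, 112, 107], [169, 168, 161], [169, 168, 161], [169, 169, 162], [167, 167, 160], [164, 163, 157], [167, 166, 160]]]
short plate t7 top edge [array([754.7, 226.3, 153. ]), array([752.5, 146.5, 153. ])]
```

step_arm(steps=[{"x": 0, "y": -0.001, "z": 0, "wx": 0, "wy": 0, "wz": 0.02}, {"x": 0, "y": -0.002, "z": 0, "wx": 0, "wy": 0, "wz": 0.04}, {"x": 0, "y": -0.003, "z": 0, "wx": 0, "wy": 0, "wz": 0.06}, {"x": 0, "y": -0.004, "z": 0, "wx": 0, "wy": 0, "wz": 0.07}, {"x": 0, "y": -0.005, "z": 0, "wx": 0, "wy": 0, "wz": 0.07}, {"x": 0, "y": -0.006, "z": 0, "wx": 0, "wy": 0, "wz": 0.07}, {"x": 0, "y": -0.007, "z": 0, "wx": 0, "wy": 0, "wz": 0.07}, {"x": 0, "y": -0.007, "z": 0, "wx": 0, "wy": 0, "wz": 0.07}, {"x": 0, "y": -0.007, "z": 0, "wx": 0, "wy": 0, "wz": 0.07}, {"x": 0, "y": -0.007, "z": 0, "wx": 0, "wy": 0, "wz": 0.07}])

```text
time_s: 28.35
ee_pos: [595.2, 211.3, 137.0]
ee_rot: [[-0.908, 0.418, 0.019], [0.419, 0.908, 0.024], [-0.007, 0.029, -1.0]]
contact_force: [15.9, 26.7, -11.3]
opening: 16.8
grip_force: 30.1
```

```bash
python3 - <<'E'
from h import *
s=env.get_state();print(s['ee_pos'],s['opening'],s['grip_force'],s['ee_rot'].T@s['contact_force'],s['ft_torque'],np.degrees(np.arctan2(s['ee_rot'][1,1],s['ee_rot'][0,1])),s['time_s'])
v=s['ee_pos']-[628.5,192,0];print(np.degrees(np.arctan2(v[1],v[0])),np.hypot(v[0],v[1]))
E
```

```text
[595.2020211  211.33633704 136.97607685] 16.785040349695727 30.117216606158763 [-3.21556244 30.55579152 12.22230574] [ 4.63490371 -2.8660092  -0.37994837] 65.25807206793384 28.35
149.85600646126747 38.50518573715989
```

```bash
python3 - <<'E'
from h import *
np.set_printoptions(precision=1,suppress=True)
t=load('pics/top0.json');s=load('pics/side0.json');k=.64
C=np.array([628.5,192,0])
for n,a,b in [('amberR cap',(166,144),(404,117)),('amberL cap',(130,190),(357,116)),('bottle cap',(193,312),(286,168))]:
    P=tri((t,(a[0]*k,a[1]*k)),(s,(b[0]*k,b[1]*k)));print(n,P,np.hypot(*(P-C)[:2]))
# ascii of region around the gadget in latest wrist view & w7 after: is gadget visible anywhere?
w7=load('pics/w7.json')
g=cv2.imread('pics/w7.png')
for y in range(195,262,4): print(y,' '.join('%3d%s'%(int(g[y,x].mean()),'*' if int(g[y,x,2])-int(g[y,x,0])>35 else ' ') for x in range(228,332,4)))
print(proj(w7,[[731,205,45],[768,207,45],[731,205,20]]))
E
```

```text
amberR cap [780.4 439.2 194.2] 290.16998331226006
amberL cap [699.2 497.1 193.6] 313.2281090464564
bottle cap [484.6 380.2 188.7] 236.93623165798016
195 173  175   92   93   97   70   76   69   64   99   96   96  177  177  176  177  177  176  180  181  178   99  159  159  161  160 
199 176  179   95   95   92   61   74   66   81   93   94   93  176  178  177  175  177  179  179  179  180  148  163  159  157  157 
203 176  174  114   96   95   61   74   67   93   95   93  159  176  176  179  175  179  179  178  177  177  159  160  156  156  159 
207 175  176  177   96   95   67   70   62   96   94  106  176  178  177  174  150  148  178  179  179  160  158  159  161  158  157 
211 178  177  176  176  141   74   72   63   94  147  178  172  153  148  147  150  147  122  179  173  160  160  160  159  159  158 
215 177  175  174  176  177   76   72   56  176  159  150  145  152  146  149  149   98   91   93  149  158  158  160  159  158  157 
219 179  175  177  176  146   74   67   72  147  150  151  149  149  152  147  148   55   95   94   94   93  158  159  158  160  159 
223 177  177 
[... 672 characters left out ...]
85  163  152  148  148  148  149  148  147  146  151  147  153  176   50   48   46   92   90   88   89   91   92   82 
247 161  160  173  162  152  148  149  150  148  151  146  153  171  168  158  156   50   45   50   67   89   86   84   87   89   82 
251 160  159  158  187  160  146  150  145  145  169  169  156  155  155  105*  85*  82*  44   48   40   89   86   84   88   89   88 
255 158  159  158  179  160  146  168  170  157  155  158  115  157  155   87* 107* 156   46   48   47   78   90   86   84   85   87 
259 159  160  159  160  184  171  143  155  155   87*  87*  86* 139  156  155  137   85*  47   37   43   41   86   90   88   87   83 
[[282.1 233. ]
 [290.3 250. ]
 [280.8 228. ]]
```

```bash
python3 - <<'E'
from h import *
np.set_printoptions(precision=4,suppress=True)
C=np.array([628.5,192,0]);P=lambda d,r=39:C+r*np.array([np.cos(np.radians(d)),np.sin(np.radians(d)),0])
G=np.array([594.76,212.2,0]) # grip, commanded ~ same
R59=Rt(59.2,0);c1=G+R59@np.array([-.6,-7.2,0]);R69=Rt(69.2,0);c2=c1+R69@np.array([0,-7,0]);Rc=Rt(65.2,0)
for d in (149.5,146,142,138,134): plan(P(d),Rt(d-90,0),(c2,Rc))
E
```

```text
shift [0.     0.0139 0.    ] rot [0.     0.     0.0995] mm 13.894954094642031 deg 5.700000000000005
shift [-0.0003  0.0163  0.    ] rot [0.     0.     0.1606] mm 16.259049989269172 deg 9.199999999999994
shift [-0.0008  0.0189  0.    ] rot [0.     0.     0.2304] mm 18.943987752546015 deg 13.2
shift [-0.0015  0.0216  0.    ] rot [0.     0.     0.3002] mm 21.607088891246725 deg 17.200000000000003
shift [-0.0024  0.0241  0.    ] rot [0.   0.   0.37] mm 24.244699160866784 deg 21.200000000000003
```

step_arm(steps=[{"x": 0, "y": 0.005, "z": 0, "wx": 0, "wy": 0, "wz": 0.04}, {"x": 0, "y": 0.01, "z": 0, "wx": 0, "wy": 0, "wz": 0.07}, {"x": 0, "y": 0.0139, "z": 0, "wx": 0, "wy": 0, "wz": 0.1}, {"x": -0.0003, "y": 0.0163, "z": 0, "wx": 0, "wy": 0, "wz": 0.16}, {"x": -0.0008, "y": 0.0189, "z": 0, "wx": 0, "wy": 0, "wz": 0.23}, {"x": -0.0015, "y": 0.0216, "z": 0, "wx": 0, "wy": 0, "wz": 0.3}, {"x": -0.0015, "y": 0.0216, "z": 0, "wx": 0, "wy": 0, "wz": 0.3}, {"x": -0.0015, "y": 0.0216, "z": 0, "wx": 0, "wy": 0, "wz": 0.3}, {"x": -0.0015, "y": 0.0216, "z": 0, "wx": 0, "wy": 0, "wz": 0.3}, {"x": -0.0015, "y": 0.0216, "z": 0, "wx": 0, "wy": 0, "wz": 0.3}])

```text
time_s: 29.18
ee_pos: [600.0, 218.1, 136.9]
ee_rot: [[-0.745, 0.667, 0.004], [0.667, 0.745, 0.001], [-0.002, 0.003, -1.0]]
contact_force: [-0.0, -2.3, 5.0]
opening: 15.8
grip_force: 29.3
```

```bash
cat > q.py <<'E'
from h import *
np.set_printoptions(precision=2,suppress=True)
s=env.get_state();print(s['ee_pos'],s['opening'],s['grip_force'],s['ee_rot'].T@s['contact_force'],s['ft_torque'],np.degrees(np.arctan2(s['ee_rot'][1,1],s['ee_rot'][0,1])),s['time_s'])
v=s['ee_pos']-[628.5,192,0];print(np.degrees(np.arctan2(v[1],v[0])),np.hypot(v[0],v[1]))
E
python3 q.py
```

```text
[599.98 218.09 136.91] 15.819284372529504 29.280087053775787 [-1.5  -1.73 -5.05] [-0.34  0.   -0.05] 48.17137565183677 29.1833
137.53898833996413 38.65345994932005
```

```bash
python3 - <<'E'
from h import *
np.set_printoptions(precision=1,suppress=True)
t=load('pics/top0.json');w=load('pics/w6.json')
print(tri((t,(200.4,126.6)),(w,(335.4,204.8))),tri((t,(200.2,116.6)),(w,(358.4,202.9))))
a=cv2.imread('pics/top0.png')
for y in range(112,132): print(y,' '.join('%3d%s'%(int(a[y,x].mean()),'*' if int(a[y,x,2])-int(a[y,x,0])>30 else ' ') for x in range(190,212)))
b=cv2.imread('pics/w6.png')
for y in range(182,216,2): print(y,' '.join('%3d%s'%(int(b[y,x].mean()),'*' if int(b[y,x,2])-int(b[y,x,0])>30 else ' ') for x in range(322,366,2)))
s=load('pics/side0.json');print(proj(s,[[735,205,45],[765,207,45],[750,206,60]]))
E
```

```text
[732.3 205.3  42.6] [768.5 208.4  30. ]
112 110  112  109  117  114  111  112  116  128  123  122  115  114  115  118  120  117  118  117  119  118  114 
113 136  137  137  136  137  139  140  147  159  155  144  139  137  138  138  136  136  136  139  139  137  138 
114 142  144  143  143  142  144  146  151  164  162  150  145  141  141  138  145  140  139  142  139  141  139 
115 144  140  141  141  141  143  143  151  160  156  144  141  133  133  135  137  141  139  140  140  140  141 
116 144  142  141  142  141  140  133  138  145  138  127  126  119  115  116  131  136  138  139  140  140  140 
117 138  139  139  144  141  129  117  109  111* 111* 109* 108  102  100  104  118  135  140  141  138  143  140 
118 141  142  143  141  140  118   99   93   97* 105* 106* 101*  96   94   92  103  127  139  141  138  142  137 
119 145  143  142  142  137  119   97   92   99* 101* 103*  99*  93   92   89   97  120  138  139  142  142  140 
120 141  144  141  140  137  115   98   93  101* 102* 103*  96*  95   94   88   94  118  137  143  140  142  138 
121 144  141  145  143  138  120  
[... 2503 characters left out ...]
133  120* 137* 140* 136* 138* 137* 138* 132* 136* 137* 136* 137* 139* 167  167  163 
206 183  184  184  181  179   85  108* 131* 136* 129* 128  125  127  127  127  127  126  124  155  167  167  167 
208 183  184  184  180  113   95   92   92  121  129  128  130  126  131  127  130  128  128  159  166  162  167 
210 184  185  184  179   94   99   99  156  148  149  149  147  150  151  149  148  146  148  163  167  161  167 
212 182  185  186  183  148  117  140  167  169  164  165  161  166  164  161  163  163  161  166  168  163  165 
214 182  185  182  183  174  163  161  167  165  165  165  162  165  165  161  164  166  161  166  165  162  162 
[[286.9 151.6]
 [294.5 148.4]
 [291.  145.9]]
```

```bash
python3 - <<'E'
from h import *
np.set_printoptions(precision=1,suppress=True)
b=cv2.imread('pics/w7.png');c=load('pics/w7.json')
for y in range(172,206,2): print(y,' '.join('%3d%s'%(int(b[y,x].mean()),'*' if int(b[y,x,2])-int(b[y,x,0])>30 else ' ') for x in range(296,346,2)))
C=np.array([628.5,192,0]);P=lambda r,a,z:C+[r*np.cos(np.radians(a)),r*np.sin(np.radians(a)),z]
print(proj(c,[P(105,a,45) for a in (50,59,66.5)]),proj(c,[P(120,59,40),P(140,59,40)]))
grab('wrist','pics/w9.png')
E
python3 q.py
```

```text
172 166  165  166  165  167  166  172  178  177  158  162  162  160  161  158  157  164  191  176  160  160  162  162  161  162 
174 166  166  168  168  167  178  178  176  176  130  163  161  159  159  159  161  161  190  184  159  161  161  162  163  160 
176 164  164  168  176  179  179  176  174  175  162  160  159  160  159  159  159  161  169  189  171  161  161  158  160  157 
178 174  174  177  177  178  178  178  175  175  150  159  160  160  160  161  161  160  164  190  180  158  157  158  160  163 
180 176  177  178  176  179  177  175  175  176  163  159  160  162  161  160  160  160  160  180  186  159  161  163  160  160 
182 177  178  177  176  177  178  179  178  177  151  161  158  160  163  161  160  158  161  164  188  170  160  161  159  158 
184 177  175  176  178  179  179  179  180  177  135  161  160  159  159  157  160  159  161  164  189  181  159  158  156  156 
186 179  177  179  177  179  177  178  180  172   94  127  159  161  160  159  158  161  161  161  182  186  158  161  160  158 
188 178  178  178  180  178  179  178  178  147   98  112  160  161 
[... 633 characters left out ...]
0  159  161  158  157  159  159  159  159  158  158  179  190  162  159 
200 178  178  177  179  177  179  179  163  163  161  161  159  159  158  159  158  157  157  158  159  158  168  189  174  159 
202 178  177  177  177  178  179  176  165  160  158  159  158  159  157  158  157  157  157  159  159  158  160  187  183  155 
204 179  178  179  179  180  176  177  158  159  160  158  158  160  158  157  159  159  160  160  157  157  156  176  188  162 
[[310.7 201.9]
 [313.2 193. ]
 [314.2 185.4]] [[320.9 193.5]
 [332.  195.2]]
[600.   218.14 136.92] 15.625563555109183 29.280233681201935 [-0.14 -0.56 -4.82] [-0.37 -0.02  0.  ] 48.17447792099377 29.2333
137.47679564318574 38.67201320259499
```

step_arm(steps=[{"x": 0, "y": -0.0013, "z": 0, "wx": 0, "wy": 0, "wz": -0.035}, {"x": -0.0001, "y": -0.0025, "z": 0, "wx": 0, "wy": 0, "wz": -0.07}, {"x": -0.0002, "y": -0.0038, "z": 0, "wx": 0, "wy": 0, "wz": -0.105}, {"x": -0.0004, "y": -0.005, "z": 0, "wx": 0, "wy": 0, "wz": -0.14}, {"x": -0.0006, "y": -0.0063, "z": 0, "wx": 0, "wy": 0, "wz": -0.175}, {"x": -0.0007, "y": -0.0069, "z": 0, "wx": 0, "wy": 0, "wz": -0.192}, {"x": -0.0007, "y": -0.0069, "z": 0, "wx": 0, "wy": 0, "wz": -0.192}, {"x": -0.0007, "y": -0.0069, "z": 0, "wx": 0, "wy": 0, "wz": -0.192}, {"x": -0.0007, "y": -0.0069, "z": 0, "wx": 0, "wy": 0, "wz": -0.192}, {"x": -0.0007, "y": -0.0069, "z": 0, "wx": 0, "wy": 0, "wz": -0.192}])

```text
time_s: 30.07
ee_pos: [595.7, 212.7, 136.9]
ee_rot: [[-0.859, 0.512, 0.003], [0.512, 0.859, 0.001], [-0.002, 0.003, -1.0]]
contact_force: [-0.3, -1.6, 4.8]
opening: 16.0
grip_force: 29.3
```

```bash
sed -i 's/628.5,192,0/626,193.3,0/' q.py; python3 q.py
```

```text
[595.73 212.73 136.88] 16.023687656385246 29.280076324939728 [-0.61 -1.48 -4.84] [-0.24  0.05  0.01] 59.1705488289315 30.0667
147.30754789567382 35.96749533045693
```

step_arm(steps=[{"x": 0, "y": -0.0006, "z": 0, "wx": 0, "wy": 0, "wz": -0.017}, {"x": 0, "y": -0.0013, "z": 0, "wx": 0, "wy": 0, "wz": -0.035}, {"x": -0.0001, "y": -0.0019, "z": 0, "wx": 0, "wy": 0, "wz": -0.052}, {"x": -0.0001, "y": -0.0019, "z": 0, "wx": 0, "wy": 0, "wz": -0.052}, {"x": -0.0001, "y": -0.0019, "z": 0, "wx": 0, "wy": 0, "wz": -0.052}, {"x": -0.0001, "y": -0.0019, "z": 0, "wx": 0, "wy": 0, "wz": -0.052}, {"x": -0.0001, "y": -0.0019, "z": 0, "wx": 0, "wy": 0, "wz": -0.052}, {"x": -0.0001, "y": -0.0019, "z": 0, "wx": 0, "wy": 0, "wz": -0.052}, {"x": -0.0001, "y": -0.0019, "z": 0, "wx": 0, "wy": 0, "wz": -0.052}, {"x": -0.0001, "y": -0.0019, "z": 0, "wx": 0, "wy": 0, "wz": -0.052}])

```text
time_s: 30.9
ee_pos: [595.2, 211.9, 136.9]
ee_rot: [[-0.884, 0.468, 0.004], [0.468, 0.884, 0.003], [-0.002, 0.004, -1.0]]
contact_force: [1.7, 1.3, 5.6]
opening: 16.1
grip_force: 29.5
```

```bash
python3 q.py; python3 - <<'E'
from h import *
s=env.get_state();print(s['joint_positions'],s['joint_torque'])
grab('wrist','pics/wa.png');grab('side','pics/sa.png')
# shaded check: lamp/plate gap seen from the side; model overlay numbers
c=load('pics/sa.json');import fit
t=52.3;p=[626,193.3,7.05+t,77.2,-4.27];sl,xs,ys,zs=fit.pts(p)[1]
print('plate top corners side px',proj(c,[sl+x*xs+(v-4.27)*ys+130*zs for x in(-5,5) for v in(40,-40)]))
L=np.array([534,-24,0]);print('lamp top',proj(c,[L+[0,0,200]]),proj(c,[L+[62*np.cos(a),62*np.sin(a),150] for a in np.linspace(0,2*np.pi,9)[:-1]]))
g=cv2.imread('pics/sa.png')
for y in range(150,196,2): print(y,' '.join('%3d'%int(g[y,x].mean()) for x in range(236,306,3)))
E
```

```text
[595.18 211.88 136.93] 16.050914539309105 29.480681108864246 [-0.91  1.95 -5.56] [ 0.2  -0.24 -0.24] 62.07917264113664 30.9
148.91004656279873 35.98757414178497
[ 11.69585612  21.80350254  83.97359367   0.11004848  73.9572187
 -50.41318326] [ -0.24991849 -39.46880221 -23.70490551  -0.31564088   0.50358396
  -0.22066721]
plate top corners side px [[246.1  158.89]
 [278.81 158.45]
 [246.05 155.03]
 [278.67 154.6 ]]
lamp top [[275.79 170.85]] [[296.53 179.15]
 [280.01 172.18]
 [260.97 174.12]
 [249.49 184.08]
 [252.68 196.96]
 [269.86 204.99]
 [290.54 202.66]
 [301.35 191.64]]
150 173 171 170 173 124  40  43  47  53  57  57 137 148 145 148 151 151 145 137 129 128  79  75  82
152 173 174 171 171 121  36  35  45  43  52  47 141 167 144 146 147 148 146 131 131 106  76  75  77
154 171 175 130 171 126  83 113 112 112 115 119 154 183 136 148 145 145 142 130 134 101 116  89  74
156 172 149 125 191 206 209 208 206 210 207 208 206 205 208 167 148 146 138 130 105  92 158 108  74
158 166  68 173 177 190 187 191 187 190 190 188 192 183 185  94 141 147 131 132  77  87 158 150  89
160 146 160 170 135
[... 1080 characters left out ...]

182 163 171 170 168 169  97 108 126 171 174 176 176 176 178 176 181 180 179 179 179 153 142 152 155
184  99 131 160 170 171 101 109 119 131 174 176 178 178 178 178 179 176 175 179 156 151 144 148 155
186  94 101 108 129 155 107 116 118 132 133 160 177 177 180 178 180 180 169 155 155 150 143 150 155
188  59  89 110 105  98 113 117 119 128 135 137 143 158 165 163 166 156 155 156 153 152 147 147 154
190  81  62  70  95 110 111 119 127 133 138 141 140 147 149 154 154 152 156 154 153 148 149 154 158
192 157 104  64  63  73  84 127 126 131 136 142 144 146 148 151 156 155 156 158 152 150 150 157 154
194 161 160 146  84  65  66  86 127 129 134 139 147 148 152 153 155 155 156 155 149 147 157 158 154
```

step_arm(steps=[{"x": -0.0005, "y": -0.003, "z": 0, "wx": 0, "wy": 0, "wz": -0.02}, {"x": -0.001, "y": -0.006, "z": 0, "wx": 0, "wy": 0, "wz": -0.03}, {"x": -0.001, "y": -0.008, "z": 0, "wx": 0, "wy": 0, "wz": -0.03}, {"x": -0.001, "y": -0.01, "z": 0, "wx": 0, "wy": 0, "wz": -0.03}, {"x": -0.001, "y": -0.012, "z": 0, "wx": 0, "wy": 0, "wz": -0.03}, {"x": -0.001, "y": -0.014, "z": 0, "wx": 0, "wy": 0, "wz": -0.03}, {"x": -0.001, "y": -0.016, "z": 0, "wx": 0, "wy": 0, "wz": -0.03}, {"x": -0.001, "y": -0.018, "z": 0, "wx": 0, "wy": 0, "wz": -0.03}, {"x": -0.001, "y": -0.018, "z": 0, "wx": 0, "wy": 0, "wz": -0.03}, {"x": -0.001, "y": -0.018, "z": 0, "wx": 0, "wy": 0, "wz": -0.03}])

```text
time_s: 31.83
ee_pos: [590.6, 205.2, 136.9]
ee_rot: [[-0.899, 0.438, 0.013], [0.438, 0.899, 0.02], [-0.003, 0.023, -1.0]]
contact_force: [10.7, 22.0, -3.4]
opening: 16.7
grip_force: 31.4
```

```bash
python3 q.py
```

```text
[590.59 205.22 136.86] 16.746490869079796 31.398106450214982 [-0.04 24.36  3.94] [ 4.08 -1.9   0.61] 64.04652249018228 31.8333
161.39033581618523 37.36651041972123
```

It broke through the click and is now slightly past it. I'll relax back to the detent.

step_arm(steps=[{"x": 0, "y": 0.002, "z": 0, "wx": 0, "wy": 0, "wz": -0.02}, {"x": 0, "y": 0.004, "z": 0, "wx": 0, "wy": 0, "wz": -0.04}, {"x": 0, "y": 0.006, "z": 0, "wx": 0, "wy": 0, "wz": -0.05}, {"x": 0, "y": 0.008, "z": 0, "wx": 0, "wy": 0, "wz": -0.05}, {"x": 0, "y": 0.01, "z": 0, "wx": 0, "wy": 0, "wz": -0.05}, {"x": 0, "y": 0.011, "z": 0, "wx": 0, "wy": 0, "wz": -0.05}, {"x": 0, "y": 0.012, "z": 0, "wx": 0, "wy": 0, "wz": -0.05}, {"x": 0, "y": 0.012, "z": 0, "wx": 0, "wy": 0, "wz": -0.05}, {"x": 0, "y": 0.012, "z": 0, "wx": 0, "wy": 0, "wz": -0.05}, {"x": 0, "y": 0.012, "z": 0, "wx": 0, "wy": 0, "wz": -0.05}])

```text
time_s: 32.67
ee_pos: [591.0, 207.2, 136.7]
ee_rot: [[-0.919, 0.395, 0.0], [0.395, 0.919, 0.004], [0.001, 0.004, -1.0]]
contact_force: [-2.8, 3.3, 7.5]
opening: 15.6
grip_force: 29.5
```

```bash
python3 q.py
```

```text
[591.04 207.18 136.7 ] 15.559824774017118 29.484035074710846 [ 3.93  1.94 -7.46] [0.64 0.5  0.05] 66.73036430838405 32.6667
158.33953916479894 37.61259904830289
```

step_arm(jaw=0.5, steps=[{"x": 0, "y": 0, "z": 0, "wx": 0, "wy": 0, "wz": 0}, {"x": 0, "y": 0, "z": 0, "wx": 0, "wy": 0, "wz": 0}, {"x": 0, "y": 0, "z": 0, "wx": 0, "wy": 0, "wz": 0}, {"x": 0, "y": 0, "z": 0, "wx": 0, "wy": 0, "wz": 0}, {"x": 0, "y": 0, "z": 0, "wx": 0, "wy": 0, "wz": 0}, {"x": 0, "y": 0, "z": 0, "wx": 0, "wy": 0, "wz": 0}, {"x": 0, "y": 0, "z": -0.02, "wx": 0, "wy": 0, "wz": 0}, {"x": 0, "y": 0, "z": -0.05, "wx": 0, "wy": 0, "wz": 0}, {"x": 0, "y": 0, "z": -0.08, "wx": 0, "wy": 0, "wz": 0}, {"x": 0, "y": 0, "z": -0.1, "wx": 0, "wy": 0, "wz": 0}])

```text
time_s: 33.5
ee_pos: [592.7, 205.5, 238.8]
ee_rot: [[-0.918, 0.397, 0.004], [0.397, 0.918, 0.002], [-0.003, 0.003, -1.0]]
contact_force: [0.7, -0.4, 1.4]
opening: 47.0
grip_force: 0.0
```

step_arm(steps=[{"x": 0, "y": 0, "z": -0.03, "wx": 0, "wy": 0, "wz": 0}, {"x": 0, "y": 0, "z": -0.06, "wx": 0, "wy": 0, "wz": 0}, {"x": 0, "y": 0, "z": -0.09, "wx": 0, "wy": 0, "wz": 0}, {"x": 0, "y": 0, "z": -0.11, "wx": 0, "wy": 0, "wz": 0}, {"x": 0, "y": 0, "z": -0.11, "wx": 0, "wy": 0, "wz": 0}, {"x": 0, "y": 0, "z": -0.11, "wx": 0, "wy": 0, "wz": 0}, {"x": 0, "y": 0, "z": -0.11, "wx": 0, "wy": 0, "wz": 0}, {"x": 0, "y": 0, "z": -0.11, "wx": 0, "wy": 0, "wz": 0}, {"x": 0, "y": 0, "z": -0.11, "wx": 0, "wy": 0, "wz": 0}, {"x": 0, "y": 0, "z": -0.11, "wx": 0, "wy": 0, "wz": 0}])

```text
time_s: 34.33
ee_pos: [590.9, 205.1, 343.8]
ee_rot: [[-0.918, 0.397, -0.002], [0.397, 0.918, 0.0], [0.002, -0.0, -1.0]]
contact_force: [-1.2, -1.1, -0.6]
opening: 47.2
grip_force: 0.0
```

```bash
cat > bar.py <<'E'
from h import *
import sys
np.set_printoptions(precision=1,suppress=True)
def bar(n):
    c=load(f'pics/{n}.json');g=cv2.GaussianBlur(cv2.imread(f'pics/{n}.png',0),(3,3),0).astype(float)
    pts=[]
    ctr=proj(c,[[626,193.3,150]])[0]
    for y in range(int(ctr[1])-15,int(ctr[1])+36,3):
        r=g[y,225:290]; d=np.where(r<82)[0]; run=max(np.split(d,np.where(np.diff(d)>1)[0]+1),key=len); pts.append((225+run.mean(),y,len(run)))
    pts=np.array(pts); q=pts[(pts[:,2]>7)&(pts[:,2]<18)]
    W=np.array([atz(c,p[:2],148)[:2] for p in q],np.float32)
    v=cv2.fitLine(W,cv2.DIST_HUBER,0,.01,.01).ravel(); return np.degrees(np.arctan2(v[1],v[0]))%180,len(q),v[2:]
if __name__=='__main__':
    grab('wrist','pics/wb.png');s=env.get_state();print(s['ee_pos'],s['time_s'])
    for n in ('w7','wb'): print(n,bar(n))
    for n,t in (('w7',52.2),('wb',60)):
        c=load(f'pics/{n}.json');h=cv2.cvtColor(cv2.imread(f'pics/{n}.png'),cv2.COLOR_BGR2HSV)
        m=((h[...,0]<16)&(h[...,1]>110)).astype(np.uint8); m[:, 210:]=0
        k,l,st,ce=cv2.connectedComponentsWithStats(m); print(n,[(ce[j],int(st[j,4])) for j in range(1,k) if st[j,4]>25])
E
python3 bar.py
```

```text
[591.1 205.2 344.3] 34.3833
w7 (np.float32(148.99484), 17, array([636.1, 187.2], dtype=float32))
wb (np.float32(158.26828), 17, array([631. , 191.3], dtype=float32))
w7 []
wb [(array([184.8, 209.8]), 39), (array([176.2, 212.7]), 45), (array([167. , 216.2]), 50), (array([156.9, 219.1]), 58)]
```

```bash
python3 - <<'E'
from h import *
import fit
np.set_printoptions(precision=1,suppress=True)
for n,t in (('w7',51.95),('wb',61.2)):
    c=load(f'pics/{n}.json');sl,xs,ys,zs=fit.pts([626.5,193,7.05+t,77.2,-4.27])[1]
    f=lambda z,v:proj(c,[sl+5*xs+(v-4.27)*ys+z*zs])[0]
    print(n,'top edge home',f(130,30),f(130,0),f(130,-30),'10mm out',f(140,0),'mouth',f(45,0))
    g=cv2.cvtColor(cv2.imread(f'pics/{n}.png'),cv2.COLOR_BGR2GRAY)
    for v in (30,15,-15):
        u=f(130,v); row=int(round(u[1])); x0=int(u[0])-16; print(v,row,x0,g[row,x0:x0+34].tolist())
E
```

```text
w7 top edge home [136.9 169.2] [135.7 192.8] [134.6 215.5] 10mm out [128.4 193.8] mouth [187.1 186.1]
30 169 120 [177, 176, 175, 175, 178, 176, 178, 176, 177, 176, 175, 174, 175, 182, 189, 190, 189, 181, 163, 154, 153, 153, 154, 154, 153, 154, 153, 153, 154, 153, 154, 136, 138, 138]
15 181 120 [96, 92, 94, 94, 94, 90, 92, 89, 99, 130, 171, 175, 180, 189, 189, 188, 184, 168, 152, 153, 154, 154, 155, 153, 153, 152, 153, 154, 154, 152, 128, 99, 92, 95]
-15 204 119 [111, 109, 107, 110, 109, 150, 159, 158, 160, 159, 158, 160, 173, 188, 190, 189, 180, 161, 152, 154, 152, 154, 153, 152, 151, 154, 155, 151, 152, 144, 100, 94, 91, 95]
wb top edge home [136.8 191.4] [139.8 214.4] [142.7 236.3] 10mm out [132.8 216.5] mouth [189.6 199. ]
30 191 120 [111, 109, 108, 130, 175, 175, 176, 177, 176, 176, 178, 178, 177, 178, 187, 190, 190, 182, 160, 154, 152, 153, 153, 151, 154, 153, 150, 151, 152, 152, 151, 124, 94, 91]
15 203 122 [109, 110, 107, 111, 133, 173, 177, 177, 179, 178, 176, 174, 178, 186, 189, 191, 190, 170, 152, 151, 152, 152, 152, 150, 151, 151, 152, 152, 152, 151, 132, 90, 95, 91]
-15 225 125 [158, 160, 159, 159, 159, 160, 158, 161, 160, 161, 163, 160, 166, 183, 190, 189, 181, 159, 151, 151, 149, 150, 150, 151, 152, 149, 150, 151, 149, 151, 94, 86, 89, 84]
```

The turret is at about 61° and inside the detent. The plate edge matches the home model in both views to within 1 px, and the arm is clear, so I'll hand in.

```bash
python3 -c "
from rig import env
print(env.job_done())"
```

```text
the job is handed in; nothing more can be done
None
```

I handed the job in with the taller plate pushed home in the holder and the stand clicked round to the lamp; no pass or fail came back. By my measurements the turret sits at about 61° (detent 60°), the plate is home to about 1 mm, and the gripper has let go and is clear. I did not re-measure the bottle or shorter plate at the end, but no move went near either after the tall plate was lifted.

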